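# Load the powder cells into the spectrometer's sample stage and close it

### The job

Swing the sample stage's keeper bar well clear, lift the mask plate off its dowels and lay it flat on the rubber mat, then stand every powder cell from the white card upright in a nest of its own (any nest, fully down). Lower the mask plate gently and level back onto both dowels until it lies flat on the stage, and swing the keeper bar shut over it until it clicks home in its detent. Do not drop the plate or ram it onto the stage, and leave the solvent bottle, the screwdriver and the tissue box where they are.

Things in the scene. Friction and masses are not known exactly. Their poses are not given: they have to be found in the camera images.
- seat (a point): Centre of the sample stage, at the height of its lands' tops (52 mm above the bench); axes are the stage's, z up. Grey metal fixture, screwed down, 100 mm (x) by 236 mm (y): a bed 24 mm high with four round nests in a row along y, at each y end a land 20 mm wide and 52 mm high on which the mask plate lies. Open to the front and back (+-x).
- pin_left (a point): Tip (67 mm above the bench) of the steel dowel on the land at stage y = +108 mm. Both dowels are 10 mm in diameter and stand 15 mm above their land; the top 5 mm is a cone that narrows to 4 mm.
- pin_right (a point): Tip of the other dowel, the same, at stage y = -108 mm.
- nest1 (a point): Centre of the floor of nest 1 of 4 (stage y = -72 mm): round pocket 40 mm in diameter, 10 mm deep in the bed, floor 14 mm above the bench; nests are 48 mm apart.
- nest2 (a point): Centre of the floor of nest 2 of 4 (stage y = -24 mm): round pocket 40 mm in diameter, 10 mm deep in the bed, floor 14 mm above the bench; nests are 48 mm apart.
- nest3 (a point): Centre of the floor of nest 3 of 4 (stage y = 24 mm): round pocket 40 mm in diameter, 10 mm deep in the bed, floor 14 mm above the bench; nests are 48 mm apart.
- nest4 (a point): Centre of the floor of nest 4 of 4 (stage y = 72 mm): round pocket 40 mm in diameter, 10 mm deep in the bed, floor 14 mm above the bench; nests are 48 mm apart.
- keeper (a joint): Angle of the keeper bar about its upright hinge (rad): 0 shut against its stop, bar pointing along stage -x across the plate; it grows as the bar swings, level, to the stage's +y side (bar along (-cos q, sin q) in stage x, y), to 2.1. It stays where left; starts shut. Detent: a sprung ball that the bar rides over from 0.2 rad and that pops up behind it at 0.03; about 8 N at the knob either way.
- keeper_knob (a point): Grip point of the keeper's black upright knob (14 mm diameter, 30 mm tall), 97 mm above the bench, 10 mm below the knob's top, 20 mm above the bar, 95 mm from the hinge axis. The bar is steel, 16 mm wide, 69 to 77 mm above the bench, reaching 140 mm from the hinge; a rubber pad under it ends 1.5 mm above the seated plate.
- keeper_hinge (a point): Point on the keeper's hinge axis, 73 mm above the bench, at stage x = +62, y = +48 mm; axes are the stage's. Hinge post: 24 mm square, 67 mm high. The catch post (with stop and ball) stands opposite at stage x = -50 to -74, y = +31 to +77 mm, up to 77 mm high.
- cover_handle (a point): Mid grip of the mask plate's black bridge handle, 30 mm above the plate's underside. Plate off-white, 84 mm (its x) by 236 mm (its y), 8 mm thick, 0.36 kg, four glass windows, a 12 mm hole at each end (y = +-108 mm) for the dowels; fits either way round. Grip bar central, along its x: 14 mm wide, 64 mm long, 23 to 37 mm above the underside. Starts on the dowels under the keeper.
- cover_under (a point): Centre of the mask plate's underside, with the plate's axes; the plate is seated when this point is at seat.
- mat_top (a point): Centre of the top of the grey rubber mat, fixed, 130 mm (x) by 270 mm (y), 3 mm thick; left or right of the stage, empty at the start.
- card_top (a point): Centre of the top of the white card, fixed, 160 mm (x) by 200 mm (y), 3 mm thick; on the other side of the stage. The powder cells stand on it.
- cell1_mid (a point): Centre (16 mm above its foot) of powder cell 1: squat upright round metal can with a steel foot, dark bands and a white top, 36 mm in diameter, 32 mm tall, foot chamfered 2 mm, 80 g. All cells are alike; two to four are there. In a nest this point is 16 mm above the nest's floor.
- cell2_mid (a point): Centre (16 mm above its foot) of powder cell 2: squat upright round metal can with a steel foot, dark bands and a white top, 36 mm in diameter, 32 mm tall, foot chamfered 2 mm, 80 g. All cells are alike; two to four are there. In a nest this point is 16 mm above the nest's floor.
- cell3_mid (a point): Centre (16 mm above its foot) of powder cell 3: squat upright round metal can with a steel foot, dark bands and a white top, 36 mm in diameter, 32 mm tall, foot chamfered 2 mm, 80 g. All cells are alike; two to four are there. In a nest this point is 16 mm above the nest's floor.
- cell4_mid (a point): Centre (16 mm above its foot) of powder cell 4: squat upright round metal can with a steel foot, dark bands and a white top, 36 mm in diameter, 32 mm tall, foot chamfered 2 mm, 80 g. All cells are alike; two to four are there. In a nest this point is 16 mm above the nest's floor.
- solvent: Bystander: brown glass bottle, 48 mm in diameter and 110 mm tall, beyond the stage; origin at its foot.
- driver: Bystander: screwdriver lying on the bench beyond the stage, 150 mm long; origin on its underside.
- tissues: Bystander: tissue box 90 x 120 x 55 mm, at the far right; origin at the centre of its underside.
Things that resemble listed ones, but are neither listed nor needed, are in the scene too. What is shaped like the part that bears cell1_mid but green or orange is not meant.

How it is judged (in metres and radians):
On the way, in this order (a step that is already met when the one before it is completed fails the run):
1. the keeper bar is swung out clear of the plate (beyond 1.2 rad) (value of joint keeper above 1.2 rad), for 0.2 s.
2. the mask plate lies flat on the rubber mat (horizontal distance between cover_under and mat_top below 0.06 m and z of cover_under in the frame of mat_top below 0.005 m and angle between cover_under's own z axis and vertical below 0.05 rad), for 0.2 s.
3. every powder cell stands in a nest (((horizontal distance between cell1_mid and nest1 below 0.004 m and z of cell1_mid in the frame of nest1 below 0.02 m and angle between cell1_mid's own z axis and vertical below 0.1 rad) or (horizontal distance between cell1_mid and nest2 below 0.004 m and z of cell1_mid in the frame of nest2 below 0.02 m and angle between cell1_mid's own z axis and vertical below 0.1 rad) or (horizontal distance between cell1_mid and nest3 below 0.004 m and z of cell1_mid in the frame of nest3 below 0.02 m and angle between cell1_mid's own z axis and vertical below 0.1 rad) or (horizontal distance between cell1_mid and nest4 below 0.004 m and z of cell1_mid in the frame of nest4 below 0.02 m and angle between cell1_mid's own z axis and vertical below 0.1 rad)) and ((horizontal distance between cell2_mid and nest1 below 0.004 m and z of cell2_mid in the frame of nest1 below 0.02 m and angle between cell2_mid's own z axis and vertical below 0.1 rad) or (horizontal distance between cell2_mid and nest2 below 0.004 m and z of cell2_mid in the frame of nest2 below 0.02 m and angle between cell2_mid's own z axis and vertical below 0.1 rad) or (horizontal distance between cell2_mid and nest3 below 0.004 m and z of cell2_mid in the frame of nest3 below 0.02 m and angle between cell2_mid's own z axis and vertical below 0.1 rad) or (horizontal distance between cell2_mid and nest4 below 0.004 m and z of cell2_mid in the frame of nest4 below 0.02 m and angle between cell2_mid's own z axis and vertical below 0.1 rad)) and ((horizontal distance between cell3_mid and nest1 below 0.004 m and z of cell3_mid in the frame of nest1 below 0.02 m and angle between cell3_mid's own z axis and vertical below 0.1 rad) or (horizontal distance between cell3_mid and nest2 below 0.004 m and z of cell3_mid in the frame of nest2 below 0.02 m and angle between cell3_mid's own z axis and vertical below 0.1 rad) or (horizontal distance between cell3_mid and nest3 below 0.004 m and z of cell3_mid in the frame of nest3 below 0.02 m and angle between cell3_mid's own z axis and vertical below 0.1 rad) or (horizontal distance between cell3_mid and nest4 below 0.004 m and z of cell3_mid in the frame of nest4 below 0.02 m and angle between cell3_mid's own z axis and vertical below 0.1 rad)) and ((horizontal distance between cell4_mid and nest1 below 0.004 m and z of cell4_mid in the frame of nest1 below 0.02 m and angle between cell4_mid's own z axis and vertical below 0.1 rad) or (horizontal distance between cell4_mid and nest2 below 0.004 m and z of cell4_mid in the frame of nest2 below 0.02 m and angle between cell4_mid's own z axis and vertical below 0.1 rad) or (horizontal distance between cell4_mid and nest3 below 0.004 m and z of cell4_mid in the frame of nest3 below 0.02 m and angle between cell4_mid's own z axis and vertical below 0.1 rad) or (horizontal distance between cell4_mid and nest4 below 0.004 m and z of cell4_mid in the frame of nest4 below 0.02 m and angle between cell4_mid's own z axis and vertical below 0.1 rad))), for 0.2 s.
4. the mask plate lies flat on the stage, on both dowels (horizontal distance between cover_under and seat below 0.003 m and z of cover_under in the frame of seat below 0.002 m and angle between cover_under's own z axis and vertical below 0.02 rad and angle between the y axis of cover_under and the y axis of seat, either way round below 0.03 rad), for 0.2 s.
5. the keeper is shut in its detent (value of joint keeper below 0.03 rad), for 0.2 s.
At the end, for the whole second after the job is handed in: Each cell present stands upright in a nest, within 4 mm of its centre and at most 4 mm off its floor; the plate is at rest on the stage, within 3 mm sideways and 2 mm in height of its seat, level within 0.02 rad, in line within 0.03 rad; the keeper is shut to within 0.03 rad, in its detent (all of step 3 and all of step 4 and value of joint keeper below 0.03 rad and linear speed of cover below 0.01 m/s); the robot touches nothing.
It fails at once if the mask plate is dropped or rammed onto the stage (faster than 0.4 m/s within 30 mm of its seat) (linear speed of cover above 0.4 m/s and distance between cover_under and seat below 0.03 m).
It fails at once if the bottle, the screwdriver or the tissue box is moved by more than 25 mm (distance of any of solvent, driver, tissues from where it was at the start of the episode above 0.025 m).
Of cell1, cell2, cell3, cell4 only 2 to 4 are there at a start; the rules pass over those that are not, and their reading is None.
At some moment in a run one of cell1, cell2, cell3, cell4 may be knocked a few centimetres aside while the robot is not near it.
It also fails if it takes over 210 s, if anything falls off the work surface, if the arm or the gripper's body presses on something with over 40 N, if the wrist force passes 120 N, or if a joint passes its speed limit or range.

### The arm

A 6-joint arm with a two-finger parallel gripper is mounted at the origin on the work surface. World frame = base frame: x ahead of the robot, y to its left, z up, the work surface at z = 0. Lengths are in mm, angles in degrees, forces in N, time in s.
With the tool pointing down it reaches from about 300 to 850 mm from the base axis. Payload 4.2 kg.
Tool frame: the origin (TCP) lies midway between the tips of the shut fingers; the grasp point (between the pads) lies 19 mm behind it (env.hold_point_z is the z of the grasp point in the tool frame, in mm); z points along the fingers, y is the direction in which the jaws open and shut (so a half turn about z gives the same grasp; the last joint's range is limited). The gripper opens to 91 mm and grips with 3 to 60 N. Pads are 32 mm wide; open, the fingers measure 118 mm over their backs; the gripper's body (76 mm by 178 mm) begins 60 mm behind the grasp point.
Start: joints at [-1.146, 18.312, 89.639, -0, 72.044, -1.146], TCP at [575.016, 0, 213.976] pointing down, gripper open.
Joint ranges: [-177.97, 177.97], [-48.28, 115.42], [12.27, 149.76], [-77.06, 257.06], [2.81, 150.46], [-146.56, 146.56]. Speed limits (degrees/s): [147.25, 147.25, 180, 180, 180, 180].

### API

Orientations are given as [roll, pitch, yaw] about the fixed x, y, z axes, in that order (R = Rz(yaw) Ry(pitch) Rx(roll)).
In Python, from workcell import env, grab_frame, camera_params, spotter gives the robot as it stands. The module is installed in compiled form; this text tells all that it offers.
- The arm moves only by the shell command python3 -m jog 'ROWS' [FORCE]. ROWS is text: rows parted by semicolons, each of 7 numbers parted by spaces: the turn, a rotation vector about the world's x, y, z in units of 5 degrees (1.0 is 5 degrees), then the shift along the world's x, y, z in units of 25 mm (1.0 is 25 mm), then the opening, from 0 (shut) to 1 (fully open). A call has 1 to 5 rows; each row is the pose to reach, as a shift and turn from the pose commanded when the call began; what a row does not reach only later rows make up. A row lasts 1/8 s, in which the tool goes at most 62.5 mm and 10.7 degrees, less where a joint would pass 70% of its speed; a pose out of reach is approached as far as the arm can. A call with a gripper value outside its range is refused whole. The fingers move at their own pace and stop on an object; FORCE is the grip in N (left out, the last holds). Time passes only in rows, so rows that repeat a pose let the fingers close. It gives the time, the measured TCP pose, the force and the opening at its end, in the units of the state.
- env.state(): the state, without advancing time (a new reading comes with each control period).
- grab_frame(name): name is "scene" or "side" or "wrist"; returns the picture (384x512x3 uint8, red, green, blue); there is no depth.
- camera_params(name): a dict with "K" (3x3 intrinsics, pixels), "rvec" (rotation vector, rad) and "tvec" (3), from world to camera coordinates, as OpenCV has them. Camera axes: x right, y down, z forward; pixel columns grow to the right and rows downward; lengths in mm; the calibration is good to about 2 mm. The wrist camera is an equidistant fisheye: a pixel r from the principal point sees the ray r / f radians off the axis. A picture is of the moment at which its call begins: read the wrist's pose just before it. camera_params takes no time and is no camera call; for the wrist camera it gives the pose at the moment of the call.
- env.job_done(): hands the job in, once; it reports no verdict.
Trained networks look in the newest picture that a camera, given by its name, has taken for a name from the list of things; names that differ only in an ending like _2 or _b are one class to them, and where a whole thing is asked for, a point or a joint stands for the part that bears it (a point fixed in the world has none). Each returns a list of dicts, best first, with "conf" (0 to 1); they miss things now and then, are a little off and sometimes report something else, mostly with a low value. They report only what shows in the picture. A call takes as long as a camera call. They do not tell look-alikes from the thing itself.
- spotter.look_for(query, camera): "box" ([left, top, width, height] in pixels, round what is visible of it).
- spotter.trace(query, camera): "region" (384x512 bool, what is visible of it) and "box" ([left, top, width, height] in pixels, round what is visible of it).
The state is a dict: "time_s": time; "qpos": joint angles; "qvel": joint speeds; "effort": joint torques, N m; "ee_pos": TCP position; "ee_rot": TCP orientation; "force": force on the tool from outside, world axes, zero at the start; "torque": the same for the moment, N m; "gripper_width": finger opening in mm.
Only numpy, scipy, OpenCV 4.12 (cv2) and the standard library are available. Lean on these libraries where they do the work, as an engineer would, in place of code of your own. Each camera call takes 0.05 s, during which the arm holds its last target. There are 200 camera calls.

## Working session

There is one attempt and no reset: what is moved stays moved. The work goes in short steps, Python scripts to look and compute and a shell command to move; the robot and the scene stay as the last step left them, time stands still between calls to the robot, and variables do not carry over. Pictures are saved under pics/ and viewed, about 12 in all and at most 16, crops included, and the job is handed in when it is done.

```bash
ls; mkdir -p pics; cat > h.py <<'E'
import numpy as np, cv2
from workcell import env, grab_frame, camera_params, spotter
def save(cam,fn,crop=None,s=1.5):
    im=grab_frame(cam)
    o=im
    if crop: l,t,w,h=crop; o=im[t:t+h,l:l+w]
    o=cv2.resize(o,None,fx=s,fy=s,interpolation=cv2.INTER_CUBIC)
    cv2.imwrite('pics/'+fn,o[...,::-1]); return im
def ray(cam,uv,P=None):
    P=P or camera_params(cam); K=np.array(P['K']); R=cv2.Rodrigues(np.array(P['rvec'],float))[0]; t=np.array(P['tvec'],float).ravel()
    x=(uv[0]-K[0,2])/K[0,0]; y=(uv[1]-K[1,2])/K[1,1]
    if cam=='wrist':
        r=np.hypot(x,y); d=np.array([np.sin(r)*x/max(r,1e-9),np.sin(r)*y/max(r,1e-9),np.cos(r)])
    else: d=np.array([x,y,1.])
    return -R.T@t, R.T@d
def at(cam,uv,z,P=None):
    o,d=ray(cam,uv,P); return o+d*(z-o[2])/d[2]
def proj(cam,p,P=None):
    P=P or camera_params(cam); K=np.array(P['K']); R=cv2.Rodrigues(np.array(P['rvec'],float))[0]; t=np.array(P['tvec'],float).ravel()
    c=R@np.asarray(p,float)+t
    if cam=='wrist':
        a=np.arctan2(np.hypot(c[0],c[1]),c[2]); s=a/max(np.hypot(c[0],c[1]),1e-9); return np.array([K[0,0]*c[0]*s+K[0,2],K[1,1]*c[1]*s+K[1,2]])
    return np.array([K[0,0]*c[0]/c[2]+K[0,2],K[1,1]*c[1]/c[2]+K[1,2]])
def ctr(reg):
    m=cv2.moments(reg.astype(np.uint8),True); return np.array([m['m10']/m['m00'],m['m01']/m['m00']])
E
python3 - <<'E'
from h import *
np.set_printoptions(precision=1,suppress=True)
a=save('scene','s1.png');b=save('wrist','w1.png')
print(env.state()); print(env.hold_point_z)
for c in('scene','side','wrist'):
    print(c,ray(c,(256,192)))
for q in('cell1_mid','cover_handle','keeper_knob','keeper'):
    for r in spotter.look_for(q,'scene'): print(q,r)
E
```

```text
pics
{'time_s': 0.1, 'qpos': array([-1.1, 18.3, 89.7, -0. , 72. , -1.1]), 'qvel': array([ 0. , -0. , -0.2, -0. , -0. ,  0.1]), 'effort': array([  0. , -41.3, -23.3,   0.1,   0. ,  -0. ]), 'ee_pos': array([574.6,   0. , 213.2]), 'ee_rot': array([-179.9,   -0. ,   90. ]), 'force': array([ 1. ,  0.7, -0.2]), 'torque': array([-0., -0., -0.]), 'gripper_width': 91.20122977820489}
-18.8
scene (array([ 981.9, -532.2,  780.6]), array([-0.4,  0.5, -0.7]))
side (array([ 400.5, -985.9, 1177.1]), array([ 0.1,  0.6, -0.8]))
wrist (array([575.4,  77.2, 384.1]), array([-0. , -0.3, -1. ]))
cell1_mid {'box': [110.8, 314.1, 16.1, 22.9], 'conf': 0.8}
cell1_mid {'box': [148.5, 312.6, 20.0, 21.2], 'conf': 0.8}
cell1_mid {'box': [143.0, 269.1, 12.4, 23.1], 'conf': 0.52}
cell1_mid {'box': [326.9, 202.3, 33.1, 16.5], 'conf': 0.27}
cover_handle {'box': [220.4, 176.7, 81.3, 53.3], 'conf': 0.91}
cover_handle {'box': [218.3, 174.4, 85.0, 75.5], 'conf': 0.24}
keeper_knob {'box': [258.8, 172.5, 36.0, 32.5], 'conf': 0.79}
keeper_knob {'box': [218.8, 176.0, 85.9, 71.3], 'conf': 0.38}
keeper_knob {'box': [140.8, 270.6, 16.7, 18.9], 'conf': 0.37}
keeper {'box': [254.8, 173.2, 41.2, 29.6], 'conf': 0.71}
```

View pics/s1.png

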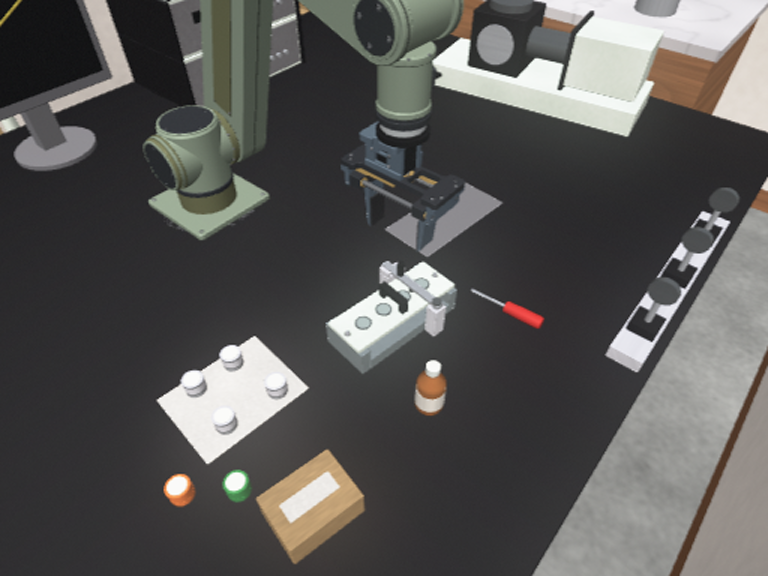

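View pics/w1.png

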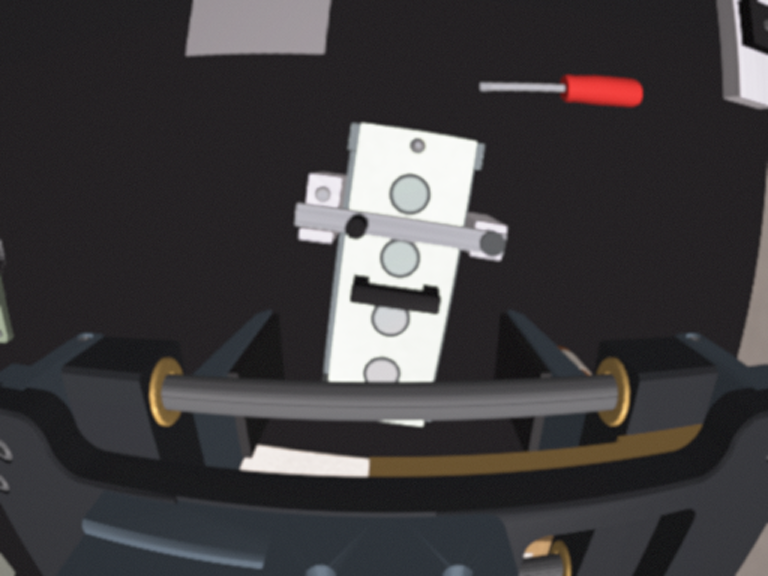

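```bash
python3 - <<'E'
from h import *
from scipy.optimize import least_squares
np.set_printoptions(precision=1,suppress=True)
P=camera_params('wrist')
pts=[((0,108,67),(418,145)),((-42,118,60),(358,123)),((42,118,60),(482,142)),((62,48,77),(491,242)),((0,72,60),(410,194)),((0,24,60),(400,258)),((0,-24,60),(390,318)),((0,-72,60),(382,373)),((-33,48,107),(356,222))]
def W(s,p):
    c,n=np.cos(s[2]),np.sin(s[2]); return np.array([s[0]+c*p[0]-n*p[1],s[1]+n*p[0]+c*p[1],p[2]])
f=lambda s:np.concatenate([proj('wrist',W(s,p),P)*1.5-np.array(u) for p,u in pts])
r=least_squares(f,[575,0,0.],x_scale=[10,10,.1],loss='soft_l1'); s=r.x
print(s,np.degrees(s[2]),r.fun.reshape(-1,2))
for n,p in dict(pinL=(0,108,67),pinR=(0,-108,67),hinge=(62,48,73),knob=(-33,48,97)).items(): print(n,W(s,p), proj('scene',W(s,p))*1.5)
print('mat edge',[at('wrist',(u/1.5,v/1.5),3) for u,v in((186,55),(325,53),(195,0),(331,0))])
print('mat sc',[at('scene',(u/1.5,v/1.5),3) for u,v in((501,205),(430,251),(460,179))])
print('card',[at('scene',(u/1.5,v/1.5),3) for u,v in((256,338),(308,385),(207,461),(158,402))])
print('cells top',[at('scene',(u/1.5,v/1.5),35) for u,v in((232,352),(193,377),(276,380),(224,415))])
print('bottle',at('scene',(433/1.5,367/1.5),110))
np.save('stage.npy',s)
b=save('side','d1.png')
print('sidepred',[proj('side',W(s,p))*1.5 for p in((0,108,67),(0,-108,67),(-33,48,107),(62,48,77))])
E
```

```text
[580.1 -16.1  -0.1] -8.374449739510503 [[ 0.1 -0.4]
 [ 3.5  0.1]
 [-5.5 -0.5]
 [ 0.5  0.9]
 [-0.1 -0.2]
 [-0.1 -0.4]
 [ 0.4 -0.2]
 [-0.3 -0.3]
 [-0.4  6.9]]
pinL [595.9  90.8  67. ] [435.2 272. ]
pinR [ 564.4 -122.9   67. ] [347.4 330.7]
hinge [648.5  22.4  73. ] [436.8 303.5]
knob [554.5  36.2  97. ] [400.8 266.3]
mat edge [array([391.5, 186.6,   3. ]), array([521., 175.,   3.]), array([397.8, 241.1,   3. ]), array([525.4, 225.1,   3. ])]
mat sc [array([548.1, 429.4,   3. ]), array([514.7, 192. ,   3. ]), array([414.3, 455.1,   3. ])]
card [array([ 408.5, -207.5,    3. ]), array([ 555.9, -218.7,    3. ]), array([ 535. , -417.1,    3. ]), array([ 386.5, -404. ,    3. ])]
cells top [array([ 423.7, -268.2,   35. ]), array([ 414.5, -343.6,   35. ]), array([ 525.6, -258.8,   35. ]), array([ 511.4, -356.3,   35. ])]
bottle [ 738.  -116.6  110. ]
sidepred [array([384.2, 243.5]), array([389.7, 316.7]), array([370.4, 250.9]), array([413.1, 258. ])]
```

View pics/d1.png

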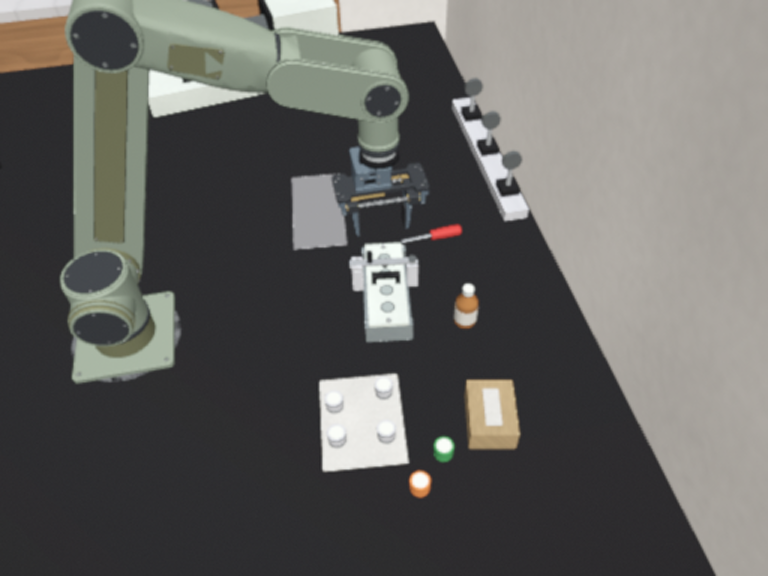

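```bash
python3 -m jog '0 0 -0.84 -0.4 0.7 -1.7 0.5; 0 0 -1.68 -0.82 1.45 -3.36 0.5; 0 0 -1.68 -0.82 1.45 -3.36 0.5; 0 0 -1.68 -0.82 1.45 -3.36 0.5'
python3 - <<'E'
from h import *
np.set_printoptions(precision=1,suppress=True)
save('wrist','w2.png');P=camera_params('wrist')
print(env.state()['ee_pos'],env.state()['ee_rot'])
for q in('keeper_knob',):
    for r in spotter.look_for(q,'wrist'): print(q,r)
for p in((554.5,36.2,107),(554.5,36.2,78)): print(proj('wrist',p,P)*1.5)
print(proj('wrist',env.state()['ee_pos'],P)*1.5)
E
```

```text
time_s: 0.85
ee_pos: [556.2, 35.9, 131.6]
ee_rot: [179.8, -0.0, 81.7]
force: [1.3, -0.5, 0.6]
gripper_width: 54.3
[556.6  35.8 132. ] [179.7  -0.   81.6]
keeper_knob {'box': [200.8, 191.2, 177.9, 37.1], 'conf': 0.81}
keeper_knob {'box': [338.8, 46.9, 125.2, 25.6], 'conf': 0.68}
keeper_knob {'box': [203.4, 114.4, 179.9, 187.5], 'conf': 0.36}
[383.4 330.8]
[383.7 310.9]
[387.8 353.1]
```

View pics/w2.png

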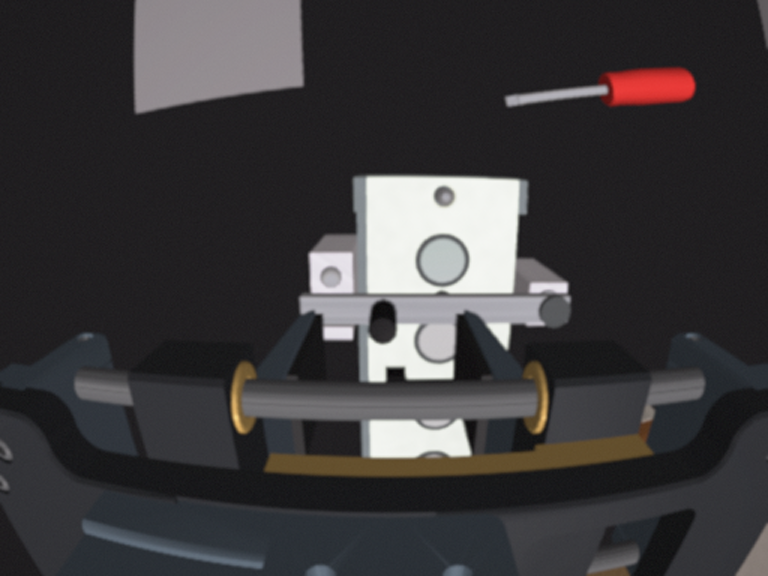

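```bash
python3 -m jog '0 0 0 0 0.04 -1 0.5; 0 0 0 0 0.04 -1.96 0.5; 0 0 0 0 0.04 -1.96 0.5; 0 0 0 0 0.04 -1.96 0;0 0 0 0 0.04 -1.96 0' 35; python3 -m jog '0 0 0 0 0 0 0;0 0 0 0 0 0 0;0 0 0 0 0 0 0'
```

```text
time_s: 1.58
ee_pos: [555.6, 37.2, 82.5]
ee_rot: [179.8, -0.0, 81.6]
force: [-0.3, 0.0, 0.1]
gripper_width: 28.3
time_s: 1.95
ee_pos: [553.2, 37.5, 81.5]
ee_rot: [-179.9, 0.0, 81.6]
force: [-4.5, 0.6, 5.7]
gripper_width: 12.9
```

```bash
python3 -m jog '0 0 0 0.1 0.45 0 0;0 0 0 0.25 0.91 0 0;0 0 0 0.72 1.73 0 0;0 0 0 1.39 2.42 0 0;0 0 0 1.39 2.42 0 0'
python3 -m jog '0 0 0 0.81 0.49 0 0;0 0 0 1.71 0.77 0 0;0 0 0 2.66 0.82 0 0;0 0 0 3.03 0.77 0 0;0 0 0 3.03 0.77 0 0'
```

```text
time_s: 2.58
ee_pos: [587.3, 101.4, 81.4]
ee_rot: [-179.7, -0.2, 81.5]
force: [-8.7, 8.0, 7.8]
gripper_width: 12.9
time_s: 3.2
ee_pos: [665.5, 119.2, 80.8]
ee_rot: [-180.0, -0.2, 81.5]
force: [-0.7, 6.4, -0.7]
gripper_width: 12.6
```

```bash
python3 -m jog '0 0 0 0 0 0 0.4;0 0 0 0 0 0 0.4;0 0 0 0 0 1.2 0.4;0 0 2 0 0 2.4 0.5;0 0 4 -0.8 -1.2 2.6 0.7'
python3 -m jog '0 0 2 -0.8 -1.2 0 0.7;0 0 4 -1.8 -2.6 0 0.7;0 0 6 -2.6 -4.12 0 0.7;0 0 8 -2.6 -4.12 0 0.7;0 0 10 -2.6 -4.12 0 0.7'
python3 -m jog '0 0 2 0 0 0 0.7;0 0 4 0 0 0 0.7;0 0 4 0 0 0 0.7;0 0 4 0 0 0 0.7'
python3 - <<'E'
from h import *
np.set_printoptions(precision=1,suppress=True)
save('wrist','w3.png');P=camera_params('wrist')
s=env.state();print(s['ee_pos'],s['ee_rot'],s['qpos'])
from h import *
st=np.load('stage.npy')
def W(p):
    c,n=np.cos(st[2]),np.sin(st[2]); return np.array([st[0]+c*p[0]-n*p[1],st[1]+n*p[0]+c*p[1],p[2]])
for p in((-32,0,89),(32,0,89),(0,72,60),(0,24,60),(0,-24,60),(0,-72,60),(0,108,67),(0,-108,67),(62,48,77)): print(p,proj('wrist',W(p),P)*1.5)
E
```

```text
time_s: 3.82
ee_pos: [647.3, 87.8, 148.6]
ee_rot: [179.6, 0.0, 102.1]
force: [-0.7, -1.0, -1.0]
gripper_width: 52.3
time_s: 4.45
ee_pos: [579.7, -17.2, 146.4]
ee_rot: [-180.0, 0.1, 151.8]
force: [0.3, 1.1, -0.9]
gripper_width: 63.6
time_s: 4.95
ee_pos: [580.0, -16.2, 146.0]
ee_rot: [-180.0, 0.0, 171.5]
force: [-1.0, 0.1, -0.5]
gripper_width: 63.8
[580.  -16.1 146. ] [-180.     0.   171.5] [ -2.7  21.6  94.9  -0.   63.5 -84.2]
(-32, 0, 89) [385.8 247.5]
(32, 0, 89) [386.2 360. ]
(0, 72, 60) [503.6 290.6]
(0, 24, 60) [426.2 290.8]
(0, -24, 60) [346.4 290.9]
(0, -72, 60) [269.3 290.9]
(0, 108, 67) [561.6 293.5]
(0, -108, 67) [211.7 294. ]
(62, 48, 77) [464.  394.4]
```

View pics/w3.png

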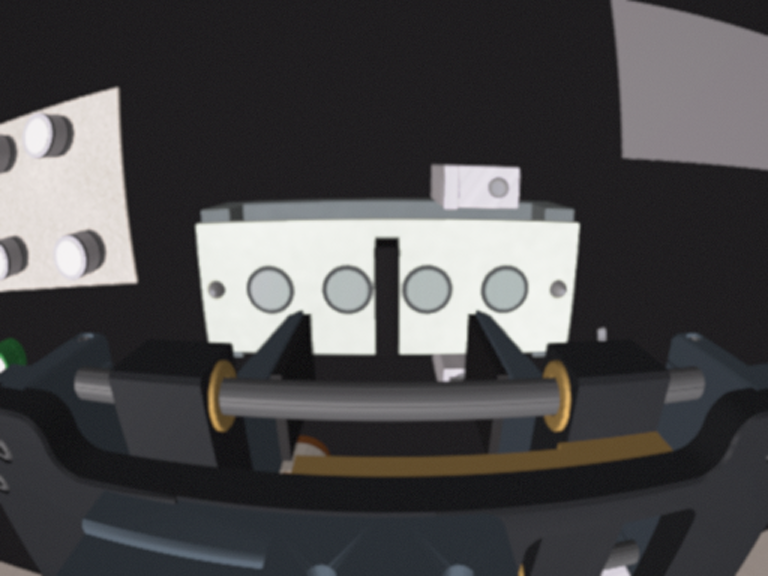

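```bash
python3 -m jog '0 0 0 -0.04 0 -1.5 0.6;0 0 0 -0.04 0 -2.7 0.5;0 0 0 -0.04 0 -3.24 0.4;0 0 0 -0.04 0 -3.24 0;0 0 0 -0.04 0 -3.24 0' 45
python3 -m jog '0 0 0 0 0 0 0;0 0 0 0 0 0 0;0 0 0 0 0 0 0;0 0 0 0 0 0 0'
```

```text
time_s: 5.62
ee_pos: [580.0, -16.1, 66.1]
ee_rot: [180.0, 0.1, 171.6]
force: [0.2, 1.3, -0.1]
gripper_width: 19.5
time_s: 6.12
ee_pos: [580.0, -16.4, 66.2]
ee_rot: [-180.0, 0.2, 171.6]
force: [-0.4, -2.3, 5.8]
gripper_width: 13.4
```

```bash
python3 -m jog '0 0 0 0 0 0.4 0;0 0 0 0 0 0.9 0;0 0 0 0 0 1.8 0;0 0 0 0 0 3.2 0;0 0 0 0 0 3.2 0'
python3 -m jog '0 0 0 -0.7 1.3 0 0;0 0 0 -1.5 3.3 0 0;0 0 0 -2.5 5.5 0 0;0 0 0 -3.5 7.7 0 0;0 0 0 -4.1 9.7 0 0'
python3 -m jog '0 0 0 -0.2 1.7 0 0;0 0 0 -0.3 3.38 0 0;0 0 0 -0.3 3.38 0 0;0 0 0 -0.3 3.38 0 0'
python3 - <<'E'
from h import *
np.set_printoptions(precision=1,suppress=True)
save('wrist','w4.png')
E
```

```text
time_s: 6.75
ee_pos: [580.5, -15.6, 147.7]
ee_rot: [179.9, 0.3, 171.6]
force: [0.2, -0.8, -3.9]
gripper_width: 13.5
time_s: 7.38
ee_pos: [473.7, 227.8, 143.4]
ee_rot: [-179.9, -0.2, 171.6]
force: [1.0, 0.3, -3.5]
gripper_width: 13.4
time_s: 7.88
ee_pos: [467.8, 310.3, 143.5]
ee_rot: [-179.9, -0.2, 171.6]
force: [0.0, 0.0, -3.4]
gripper_width: 13.3
```

View pics/w4.png

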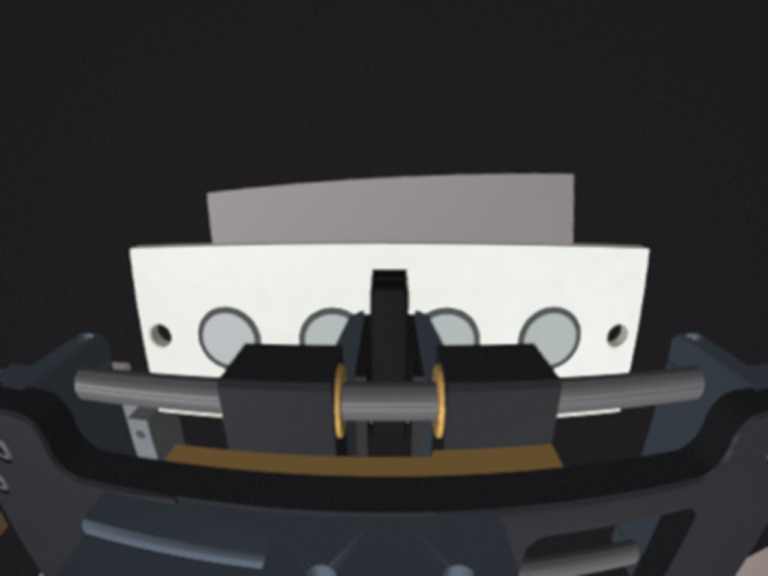

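```bash
python3 - <<'E'
from h import *
np.set_printoptions(precision=1,suppress=True)
P=camera_params('wrist')
a,b=[at('wrist',(u/1.5,v/1.5),3,P) for u,v in((208,193),(574,174))]
d=(b-a);L=np.hypot(*d[:2]);d/=L;n=np.array([d[1],-d[0],0])
print(a,b,L,np.degrees(np.arctan2(-d[0],d[1])),'centre',(a+b)/2+65*n)
E
```

```text
[390.9 188.2   3. ] [415.9 456.1   3. ] 269.1042819438651 -5.332959629662793 centre [468.1 316.1   3. ]
```

```bash
python3 -m jog '0 0 0.6 0 0.22 -2 0;0 0 0.6 0 0.22 -4 0;0 0 0.6 0 0.22 -4.8 0;0 0 0.6 0 0.22 -5.0 0;0 0 0.6 0 0.22 -5.1 0'
python3 -m jog '0 0 0 0 0 0 0;0 0 0 0 0 -0.04 0;0 0 0 0 0 -0.04 0'
```

```text
time_s: 8.55
ee_pos: [469.7, 316.2, 18.0]
ee_rot: [180.0, 0.1, 174.5]
force: [-0.2, 0.7, -3.0]
gripper_width: 13.4
time_s: 8.93
ee_pos: [469.5, 316.8, 17.3]
ee_rot: [179.9, 0.1, 174.6]
force: [-0.3, 0.2, -1.3]
gripper_width: 13.7
```

```bash
python3 -m jog '0 0 0 0 0 0 0.4;0 0 0 0 0 0 0.4;0 0 0 0 0 2 0.4;0 0 0 0 0 4 0.5;0 0 -2 0 -1 6 0.5'
python3 -m jog '0 0 -2 0 -2.4 0.6 0.5;0 0 -4 0 -4.8 1.2 0.5;0 0 -6 0 -7.2 2 0.5;0 0 -8 0 -9.6 2.5 0.5;0 0 -10 0 -12 2.5 0.5'
python3 -m jog '0 0 -2 0 -2.4 0 0.5;0 0 -4 0 -4.8 0 0.5;0 0 -6.6 0 -7.2 0 0.5;0 0 -6.6 0 -9.6 0 0.5;0 0 -6.6 0 -12 0 0.5'
python3 -m jog '0 0 0 0 -2.4 0 0.6;0 0 0 0 -3.2 0 0.6;0 0 0 0 -3.2 0 0.6;0 0 0 0 -3.2 0 0.6'
python3 - <<'E'
from h import *
np.set_printoptions(precision=1,suppress=True)
save('wrist','w5.png');P=camera_params('wrist')
s=env.state();print(s['ee_pos'],s['ee_rot'],s['qpos'])
for r in spotter.look_for('cell1_mid','wrist'):
    l,t,w,h=r['box']; print(r, at('wrist',(l+w/2,t+h/2),25,P))
for z in((423.7,-268),(414.5,-343.6),(525.6,-259),(511,-356)): print(proj('wrist',(*z,35),P)*1.5)
E
```

```text
time_s: 9.55
ee_pos: [469.2, 292.3, 168.3]
ee_rot: [179.9, 0.0, 164.4]
force: [0.5, 0.1, 0.3]
gripper_width: 45.8
time_s: 10.18
ee_pos: [469.5, -10.3, 230.6]
ee_rot: [179.8, 0.1, 114.3]
force: [0.3, -1.0, 0.2]
gripper_width: 45.6
time_s: 10.8
ee_pos: [468.8, -310.5, 229.3]
ee_rot: [179.9, 0.0, 81.6]
force: [0.5, 0.1, 0.9]
gripper_width: 45.6
time_s: 11.3
ee_pos: [469.1, -386.8, 229.1]
ee_rot: [-180.0, -0.1, 81.7]
force: [-0.1, 0.7, -0.2]
gripper_width: 54.6
[ 469.2 -386.7  229.3] [180.   -0.   81.7] [-40.6  20.8  83.6   0.   75.6 -32.3]
{'box': [347.3, 162.3, 30.1, 28.9], 'conf': 0.89} [ 606.  -415.5   25. ]
{'box': [272.3, 131.6, 29.8, 27.5], 'conf': 0.71} [ 509.3 -360.7   25. ]
{'box': [316.1, 204.8, 25.9, 23.5], 'conf': 0.63} [ 555.1 -465.1   25. ]
[311.9 124.2]
[315.5 215.9]
[434.8  95. ]
[433.2 213.6]
```

View pics/w5.png

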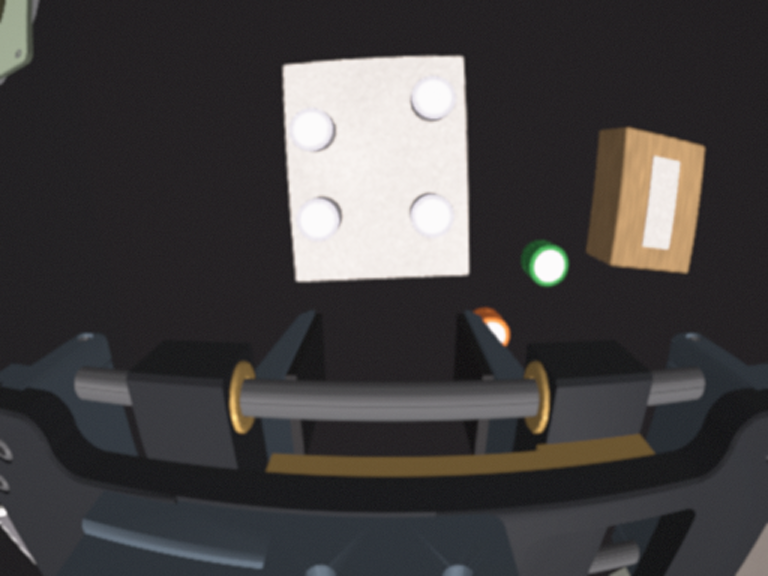

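```bash
cat >> h.py <<'E'
def tops(fn,P):
    g=cv2.cvtColor(cv2.imread('pics/'+fn),cv2.COLOR_BGR2GRAY)
    c=cv2.HoughCircles(g,cv2.HOUGH_GRADIENT,1,40,param1=80,param2=14,minRadius=15,maxRadius=26)
    return [(u,v,r,at('wrist',(u/1.5,v/1.5),35,P)) for u,v,r in c[0]]
E
python3 - <<'E'
from h import *
np.set_printoptions(precision=1,suppress=True)
P=camera_params('wrist')
for t in tops('w5.png',P): print(t)
for u,v in((313,130),(433,98),(319,217),(431,214)): print(u,v,at('wrist',(u/1.5,v/1.5),35,P))
E
```

```text
(np.float32(542.5), np.float32(262.5), np.float32(23.0), array([ 602. , -410.4,   35. ]))
(np.float32(431.5), np.float32(99.5), np.float32(21.7), array([ 522.5, -262.5,   35. ]))
(np.float32(314.5), np.float32(129.5), np.float32(21.6), array([ 425.2, -272.9,   35. ]))
(np.float32(430.5), np.float32(213.5), np.float32(22.1), array([ 508.9, -355.7,   35. ]))
(np.float32(317.5), np.float32(219.5), np.float32(20.8), array([ 415.7, -347. ,   35. ]))
(np.float32(489.5), np.float32(334.5), np.float32(19.3), array([ 548.9, -469.9,   35. ]))
(np.float32(8.5), np.float32(44.5), np.float32(25.4), array([ 97.5, -84.9,  35. ]))
313 130 [ 424. -273.   35.]
433 98 [ 523.9 -261.4   35. ]
319 217 [ 417.3 -345.1   35. ]
431 214 [ 509.2 -356.2   35. ]
```

```bash
python3 -m jog '0 0 0 1.6 1.23 -2 0.6;0 0 0 1.6 1.23 -4 0.6;0 0 0 1.6 1.23 -6 0.6;0 0 0 1.6 1.23 -6 0.6'
python3 - <<'E'
from h import *
np.set_printoptions(precision=1,suppress=True)
save('wrist','w6.png');P=camera_params('wrist')
s=env.state();print(s['ee_pos'],s['ee_rot'])
print(proj('wrist',(509,-356,35),P)*1.5, [t for t in tops('w6.png',P)][:5])
p=s['ee_pos'].copy();p[2]=35;print(proj('wrist',p,P)*1.5)
E
```

```text
time_s: 11.9
ee_pos: [506.9, -354.6, 75.7]
ee_rot: [-179.6, -0.2, 81.7]
force: [0.1, 0.1, 0.7]
gripper_width: 54.7
[ 508.8 -356.4   78.7] [-179.9   -0.1   81.7]
[388.5 316.9] [(np.float32(212.5), np.float32(320.5), np.float32(25.4), array([ 414.2, -345.3,   35. ])), (np.float32(399.5), np.float32(302.5), np.float32(24.3), array([ 515.6, -349.1,   35. ])), (np.float32(89.5), np.float32(384.5), np.float32(16.0), array([ 308.2, -378.1,   35. ]))]
[388.3 317.6]
```

View pics/w6.png

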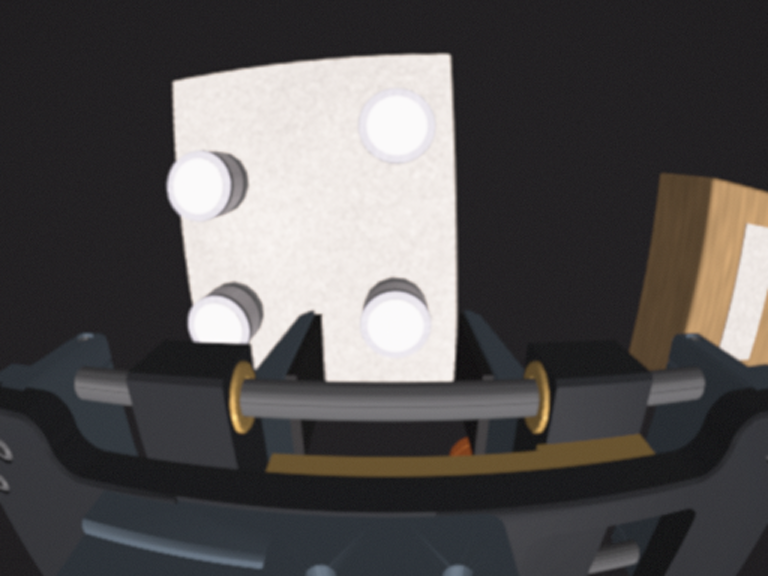

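```bash
python3 -m jog '0 0 0 0.13 -0.12 -1 0.6;0 0 0 0.13 -0.12 -2 0.6;0 0 0 0.13 -0.12 -2.5 0.6;0 0 0 0.13 -0.12 -2.5 0.6;0 0 0 0.13 -0.12 -2.5 0.3' 20
python3 -m jog '0 0 0 0 0 0 0.3;0 0 0 0 0 0 0.2;0 0 0 0 0 0 0.2;0 0 0 0 0 0 0.2;0 0 0 0 0 2.4 0.2'
python3 -m jog '0 0 0 0 0 2.4 0.2;0 0 0 0 0 2.4 0.2'
python3 - <<'E'
from h import *
np.set_printoptions(precision=1,suppress=True)
save('wrist','w7.png',(180,60,180,210),3);P=camera_params('wrist')
s=env.state();p=s['ee_pos'];p[2]+=19.2;print(s['ee_pos'],(proj('wrist',p,P)-[180,60])*3)
E
```

```text
time_s: 12.58
ee_pos: [513.2, -361.4, 18.2]
ee_rot: [179.8, 0.1, 81.6]
force: [0.6, -0.0, 0.6]
gripper_width: 47.3
time_s: 13.2
ee_pos: [509.4, -358.6, 72.5]
ee_rot: [-179.4, -0.3, 81.6]
force: [-0.2, -0.6, -1.0]
gripper_width: 35.5
time_s: 13.45
ee_pos: [515.2, -362.8, 142.0]
ee_rot: [179.4, 0.3, 81.6]
force: [0.2, 0.0, -1.2]
gripper_width: 35.7
[ 513.4 -361.5  158. ] [236.3 567.3]
```

View pics/w7.png

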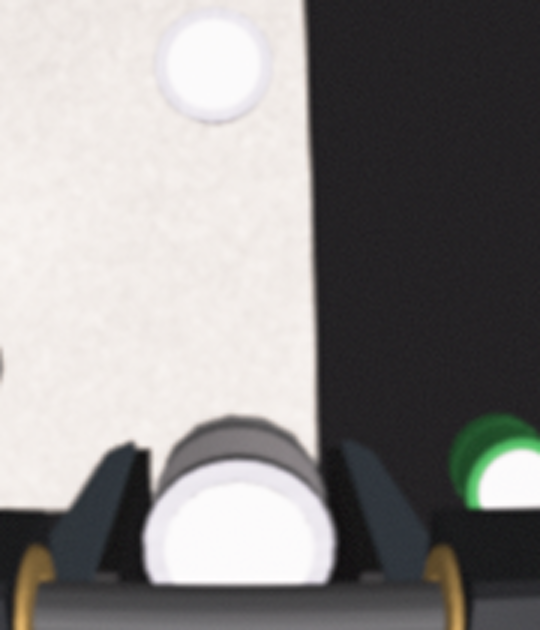

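```bash
python3 -m jog '0 0 0 0.5 2.4 0 0.2;0 0 0 1 4.8 0 0.2;0 0 0 1.5 7.2 0 0.2;0 0 0 2 9.6 0 0.2;0 0 0 2.2 10.86 0 0.2'
python3 -m jog '0 0 0 0 0 -1 0.2;0 0 0 0 0 -1.8 0.2;0 0 0 0 0 -1.8 0.2;0 0 0 0 0 -1.8 0.2;0 0 0 0 0 -1.8 0.2'
cat >> h.py <<'E'
st=np.load('stage.npy')
def W(p,s=st):
    c,n=np.cos(s[2]),np.sin(s[2]); return np.array([s[0]+c*p[0]-n*p[1],s[1]+n*p[0]+c*p[1],p[2]])
E
python3 - <<'E'
from h import *
np.set_printoptions(precision=1,suppress=True)
save('wrist','w8.png',(128,40,256,230),3);P=camera_params('wrist')
s=env.state();print(s['ee_pos'],s['ee_rot'],s['qvel'])
p=s['ee_pos']+[0,0,19.2]
print((proj('wrist',p,P)-[128,40])*3)
for q in((0,108,67),(0,72,24),(0,24,24),(0,-24,24),(0,-72,24),(-62,60,77)): print(q,(proj('wrist',W(q),P)-[128,40])*3)
E
```

```text
time_s: 14.12
ee_pos: [566.2, -86.1, 134.2]
ee_rot: [-179.8, -0.0, 81.7]
force: [0.1, -0.3, -0.7]
gripper_width: 35.6
time_s: 14.75
ee_pos: [567.7, -89.5, 92.0]
ee_rot: [179.9, -0.0, 81.6]
force: [0.1, 0.4, -1.0]
gripper_width: 35.4
[567.7 -89.5  92.1] [179.9   0.   81.6] [ 0.  -0.2  0.2 -0.  -0.1  0. ]
[391.6 627.1]
(0, 108, 67) [ 398.9 -232.5]
(0, 72, 24) [397.9 -44.5]
(0, 24, 24) [398. 128.]
(0, -24, 24) [397.9 306.5]
(0, -72, 24) [397.7 477.5]
(-62, 60, 77) [108.6 -43. ]
```

View pics/w8.png

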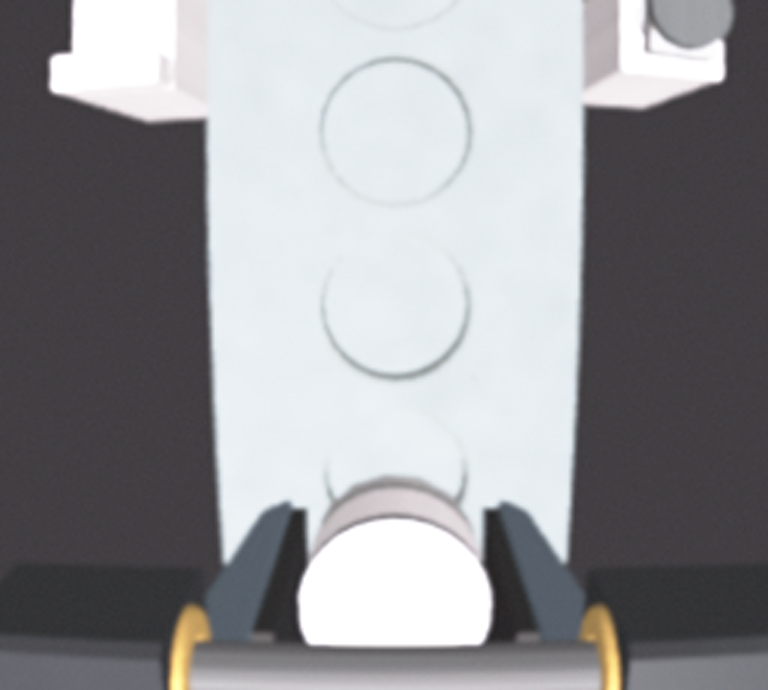

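```bash
python3 -m jog '0 0 0 0.01 -0.03 -1 0.2;0 0 0 0.01 -0.03 -1.8 0.2;0 0 0 0.01 -0.03 -2.1 0.2;0 0 0 0.01 -0.03 -2.3 0.2;0 0 0 0.01 -0.03 -2.3 0.2'
python3 -m jog '0 0 0 0 0 -0.1 0.2;0 0 0 0 0 -0.2 0.2;0 0 0 0 0 -0.22 0.2;0 0 0 0 0 -0.22 0.2'
```

```text
time_s: 15.42
ee_pos: [567.8, -90.1, 34.3]
ee_rot: [180.0, 0.0, 81.6]
force: [0.7, 0.0, -0.1]
gripper_width: 35.6
time_s: 15.92
ee_pos: [567.5, -90.0, 28.6]
ee_rot: [180.0, -0.0, 81.6]
force: [0.4, 1.1, 0.1]
gripper_width: 34.9
```

```bash
python3 -m jog '0 0 0 0 0 0 0.55;0 0 0 0 0 0 0.55;0 0 0 0 0 1.5 0.55;0 0 0 0 0 3.5 0.55;0 0 0 0 -1 4.4 0.6'
python3 -m jog '0 0 0 -0.6 -2 0 0.6;0 0 0 -1.2 -4 0 0.6;0 0 0 -1.64 -6 -1 0.6;0 0 0 -1.64 -6 -2.4 0.6;0 0 0 -1.64 -6 -2.4 0.6'
python3 -m jog '0 0 0 0 0 0 0.6;0 0 0 0 0 0 0.6;0 0 0 0 0 0 0.6'
python3 - <<'E'
from h import *
np.set_printoptions(precision=1,suppress=True)
P=camera_params('wrist');s=env.state();save('wrist','w9.png')
print(s['ee_pos'],s['ee_rot'],s['qvel'])
p=s['ee_pos'];p[2]=35;print(proj('wrist',p,P)*1.5)
save('scene','s2.png')
np.save('P9.npy',P,allow_pickle=True)
E
```

```text
time_s: 16.55
ee_pos: [569.0, -114.5, 141.6]
ee_rot: [179.7, -0.0, 81.7]
force: [-1.2, 0.8, -0.2]
gripper_width: 54.1
time_s: 17.18
ee_pos: [524.4, -264.6, 76.2]
ee_rot: [-179.7, -0.1, 81.5]
force: [0.5, -0.5, -1.3]
gripper_width: 54.7
time_s: 17.55
ee_pos: [527.3, -264.8, 79.7]
ee_rot: [179.9, 0.0, 81.7]
force: [0.4, 0.5, 0.2]
gripper_width: 54.9
[ 527.3 -264.8   79.7] [179.9   0.   81.7] [-0.1  0.2  0.4  0.1 -0.1 -0.1]
[387.9 316.9]
```

View pics/w9.png

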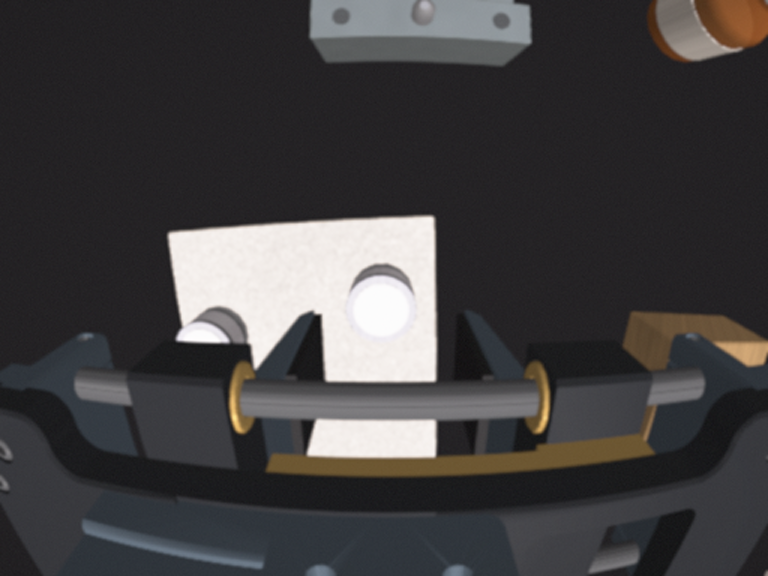

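```bash
python3 -m jog '0 0 0 -0.11 0.24 -1 0.6;0 0 0 -0.11 0.24 -2 0.6;0 0 0 -0.11 0.24 -2.48 0.6;0 0 0 -0.11 0.24 -2.48 0.5;0 0 0 -0.11 0.24 -2.48 0.2' 20
python3 -m jog '0 0 0 0 0 0 0.2;0 0 0 0 0 0 0.2;0 0 0 0 0 0 0.2;0 0 0 0 0 2.4 0.2;0 0 0 0 0 4.8 0.2'
python3 -m jog '0 0 0 0.6 2.4 0 0.2;0 0 0 1.2 4.8 0 0.2;0 0 0 1.7 7.2 0 0.2;0 0 0 2.04 8.75 -1 0.2;0 0 0 2.04 8.75 -2 0.2'
python3 -m jog '0 0 0 0 0 0 0.2;0 0 0 0 0 0 0.2;0 0 0 0 0 0 0.2;0 0 0 0 0 0 0.2'
python3 - <<'E'
from h import *
np.set_printoptions(precision=1,suppress=True)
P=camera_params('wrist');s=env.state();save('wrist','w10.png',(128,40,256,230),3)
print(s['ee_pos'],s['ee_rot'])
p=s['ee_pos']+[0,0,17.5]
print((proj('wrist',p,P)-[128,40])*3)
for q in((0,108,67),(0,72,24),(0,24,24),(0,-24,24)): print(q,(proj('wrist',W(q),P)-[128,40])*3)
E
```

```text
time_s: 18.27
ee_pos: [524.5, -259.4, 17.4]
ee_rot: [179.9, 0.0, 81.6]
force: [-0.2, 0.2, 0.4]
gripper_width: 38.2
time_s: 18.9
ee_pos: [523.0, -258.6, 136.9]
ee_rot: [-179.9, -0.1, 81.6]
force: [0.6, -0.4, -1.6]
gripper_width: 35.7
time_s: 19.52
ee_pos: [575.0, -37.2, 85.8]
ee_rot: [180.0, -0.0, 81.8]
force: [1.4, -1.0, -0.4]
gripper_width: 35.4
time_s: 20.02
ee_pos: [575.2, -40.8, 87.3]
ee_rot: [179.9, -0.0, 81.6]
force: [0.4, -0.2, -0.7]
gripper_width: 35.1
[575.2 -40.8  87.3] [179.9  -0.   81.6]
[391.8 623.1]
(0, 108, 67) [397.5 -46.9]
(0, 72, 24) [396.6 131.3]
(0, 24, 24) [396.6 313.4]
(0, -24, 24) [396.6 487.1]
```

View pics/w10.png

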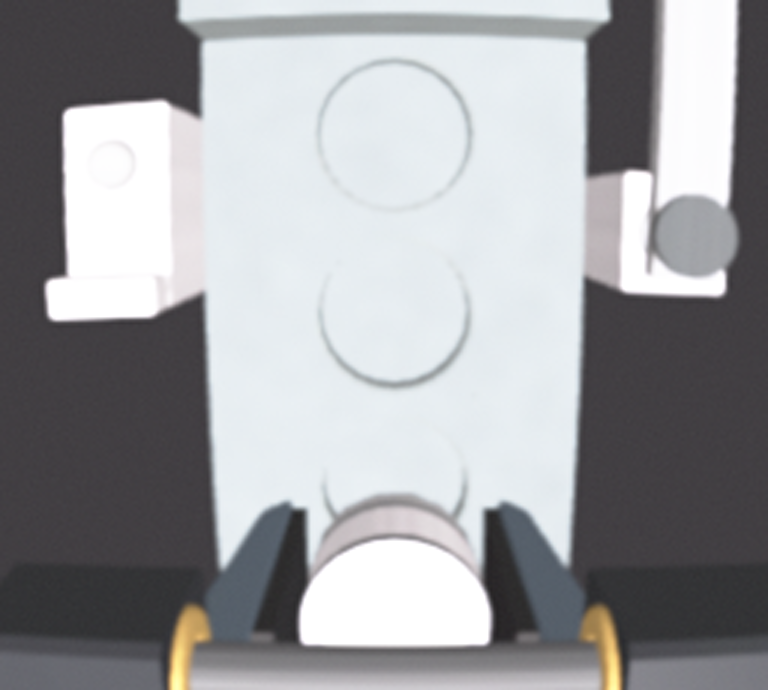

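```bash
python3 -m jog '0 0 0 0.01 0.05 -1 0.2;0 0 0 0.01 0.05 -1.7 0.2;0 0 0 0.01 0.05 -2.1 0.2;0 0 0 0.01 0.05 -2.1 0.2;0 0 0 0.01 0.05 -2.1 0.2'
python3 -m jog '0 0 0 0 0 -0.1 0.2;0 0 0 0 0 -0.2 0.2;0 0 0 0 0 -0.24 0.2;0 0 0 0 0 -0.24 0.2'
```

```text
time_s: 20.7
ee_pos: [575.6, -39.1, 34.7]
ee_rot: [179.9, -0.0, 81.6]
force: [0.2, -0.3, -0.9]
gripper_width: 35.6
time_s: 21.2
ee_pos: [575.0, -39.0, 28.4]
ee_rot: [180.0, -0.0, 81.6]
force: [-1.4, 0.3, 4.4]
gripper_width: 35.1
```

```bash
python3 -m jog '0 0 0 0 0 0 0.55;0 0 0 0 0 0 0.55;0 0 0 0 0 1.5 0.55;0 0 0 0 0 3.5 0.55;0 0 0 -0.6 -1 4.4 0.6'
python3 -m jog '0 0 0 -1.3 -2 0 0.6;0 0 0 -2.6 -4 0 0.6;0 0 0 -3.9 -6 0 0.6;0 0 0 -5.2 -8 -1 0.6;0 0 0 -5.4 -8.3 -2.4 0.6'
python3 -m jog '0 0 0 0 0 0 0.6;0 0 0 0 0 0 0.6;0 0 0 0 0 0 0.6;0 0 0 0 0 0 0.6'
cat >> h.py <<'E'
def brightcell(im,P,near,z=35):
    # white top near predicted pixel (512x384 scale): ellipse fit of very bright blob
    g=cv2.GaussianBlur(im,(3,3),0).min(2); _,b=cv2.threshold(g,238,255,0)
    n,l,s,c=cv2.connectedComponentsWithStats(b)
    return [(c[i]*1.5,s[i][4],s[i][:4]*1.5) for i in range(1,n) if 100<s[i][4]<4000]
E
python3 - <<'E'
from h import *
np.set_printoptions(precision=1,suppress=True)
P=camera_params('wrist');s=env.state();im=save('wrist','w11.png')
print(s['ee_pos'],s['ee_rot'])
p=s['ee_pos'];p[2]=35;print(proj('wrist',p,P)*1.5)
for r in brightcell(im,P,None): print(r)
im=cv2.imread('pics/w9.png')[::1]; 
for r in brightcell(cv2.resize(im,(512,384)),P,None): print('w9',r)
E
```

```text
time_s: 21.82
ee_pos: [562.2, -63.5, 140.7]
ee_rot: [179.7, -0.0, 81.7]
force: [0.0, -0.8, 1.1]
gripper_width: 54.1
time_s: 22.45
ee_pos: [424.1, -274.6, 78.3]
ee_rot: [179.8, 0.1, 81.4]
force: [0.1, -0.2, -0.6]
gripper_width: 54.8
time_s: 22.95
ee_pos: [426.0, -271.2, 78.9]
ee_rot: [179.9, 0.0, 81.7]
force: [-0.0, -0.3, 0.2]
gripper_width: 54.5
[ 426.  -271.2   78.9] [179.9   0.   81.7]
[387.9 317.3]
(array([379.6, 318.9]), np.int32(1087), array([351. , 292.5,  58.5,  54. ]))
(array([427.7, 343.5]), np.int32(312), array([408. , 325.5,  45. ,  46.5]))
(array([388.2, 439.4]), np.int32(633), array([363., 423.,  51.,  33.]))
w9 (array([380.7, 309.6]), np.int32(1125), array([352.5, 282. ,  58.5,  55.5]))
w9 (array([199.7, 334.9]), np.int32(135), array([183. , 330. ,  36. ,  10.5]))
```

View pics/w11.png

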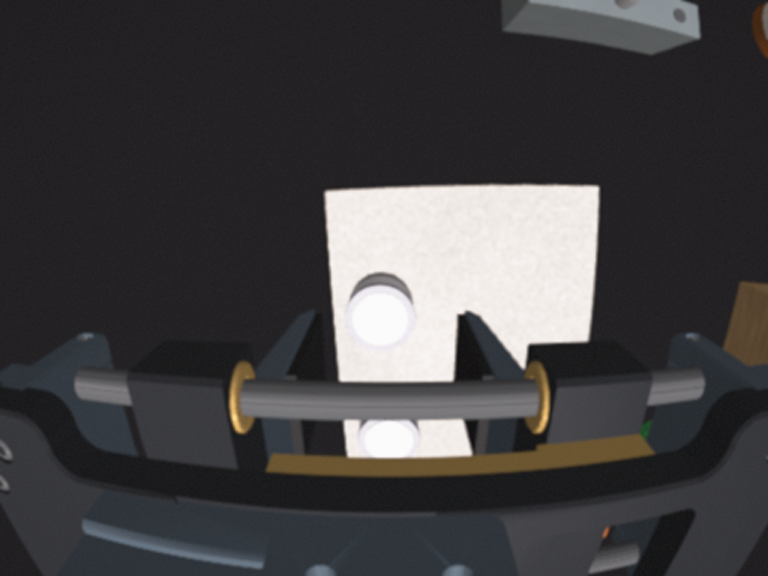

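```bash
python3 -m jog '0 0 0 -0.17 -0.01 -1 0.6;0 0 0 -0.17 -0.01 -2 0.6;0 0 0 -0.17 -0.01 -2.46 0.6;0 0 0 -0.17 -0.01 -2.46 0.5;0 0 0 -0.17 -0.01 -2.46 0.2' 20
python3 -m jog '0 0 0 0 0 0 0.2;0 0 0 0 0 0 0.2;0 0 0 0 0 0 0.2;0 0 0 0 0 2.4 0.2;0 0 0 0 0 4.8 0.2'
python3 -m jog '0 0 0 1.3 2.1 0 0.2;0 0 0 2.6 4.2 0 0.2;0 0 0 3.9 6.3 0 0.2;0 0 0 5.2 8.4 0 0.2;0 0 0 6.2 10.5 0 0.2'
python3 -m jog '0 0 0 0.22 0.65 -1 0.2;0 0 0 0.22 0.65 -2 0.2;0 0 0 0.22 0.65 -2 0.2;0 0 0 0.22 0.65 -2 0.2;0 0 0 0.22 0.65 -2 0.2'
```

```text
time_s: 23.62
ee_pos: [421.5, -272.1, 17.2]
ee_rot: [179.9, 0.0, 81.6]
force: [-0.7, -1.0, 0.0]
gripper_width: 38.5
time_s: 24.25
ee_pos: [420.0, -271.3, 137.1]
ee_rot: [-179.9, -0.1, 81.6]
force: [0.4, -0.6, 0.1]
gripper_width: 35.3
time_s: 24.88
ee_pos: [576.5, -7.4, 136.1]
ee_rot: [-180.0, 0.0, 81.6]
force: [0.7, -0.2, -1.7]
gripper_width: 35.5
time_s: 25.5
ee_pos: [582.0, 6.6, 87.7]
ee_rot: [179.9, -0.0, 81.6]
force: [0.2, -0.4, -0.7]
gripper_width: 35.6
```

```bash
python3 -m jog '0 0 0 0.02 0.03 -1 0.2;0 0 0 0.02 0.03 -1.7 0.2;0 0 0 0.02 0.03 -2.12 0.2;0 0 0 0.02 0.03 -2.12 0.2;0 0 0 0.02 0.03 -2.12 0.2'
python3 -m jog '0 0 0 0 0 -0.1 0.2;0 0 0 0 0 -0.2 0.2;0 0 0 0 0 -0.24 0.2;0 0 0 0 0 -0.24 0.2'
```

```text
time_s: 26.12
ee_pos: [582.5, 7.7, 34.3]
ee_rot: [179.9, -0.0, 81.6]
force: [-0.3, -0.4, -0.5]
gripper_width: 35.1
time_s: 26.62
ee_pos: [581.9, 7.8, 28.3]
ee_rot: [180.0, -0.0, 81.6]
force: [-0.8, -0.4, 4.8]
gripper_width: 35.3
```

```bash
python3 -m jog '0 0 0 0 0 0 0.55;0 0 0 0 0 0 0.55;0 0 0 0 0 1.5 0.55;0 0 0 0 0 3.5 0.55;0 0 0 -0.5 -1 4.4 0.6'
python3 -m jog '0 0 0 -1.1 -2.2 0 0.6;0 0 0 -2.2 -4.4 0 0.6;0 0 0 -3.3 -6.6 0 0.6;0 0 0 -4.4 -8.8 0 0.6;0 0 0 -5.4 -11 0 0.6'
python3 -m jog '0 0 0 -0.78 -2.14 -0.2 0.6;0 0 0 -0.78 -2.14 -2.4 0.6;0 0 0 -0.78 -2.14 -2.4 0.6;0 0 0 -0.78 -2.14 -2.4 0.6;0 0 0 -0.78 -2.14 -2.4 0.6'
python3 - <<'E'
from h import *
np.set_printoptions(precision=1,suppress=True)
P=camera_params('wrist');s=env.state();im=save('wrist','w12.png')
print(s['ee_pos'],s['ee_rot'])
p=s['ee_pos'];p[2]=35;print(proj('wrist',p,P)*1.5)
for r in brightcell(im,P,None): print(r)
E
```

```text
time_s: 27.25
ee_pos: [571.3, -16.6, 140.1]
ee_rot: [179.7, -0.0, 81.7]
force: [-0.3, -0.5, -0.2]
gripper_width: 54.4
time_s: 27.88
ee_pos: [433.2, -293.9, 137.5]
ee_rot: [180.0, 0.0, 81.6]
force: [0.6, -0.5, -0.2]
gripper_width: 54.6
time_s: 28.5
ee_pos: [416.2, -346.0, 79.4]
ee_rot: [179.8, 0.1, 81.7]
force: [0.6, 0.7, 0.1]
gripper_width: 54.7
[ 416.2 -346.    79.4] [179.8   0.1  81.7]
[387.8 317. ]
(array([386. , 318.6]), np.int32(1039), array([358.5, 292.5,  57. ,  52.5]))
```

View pics/w12.png

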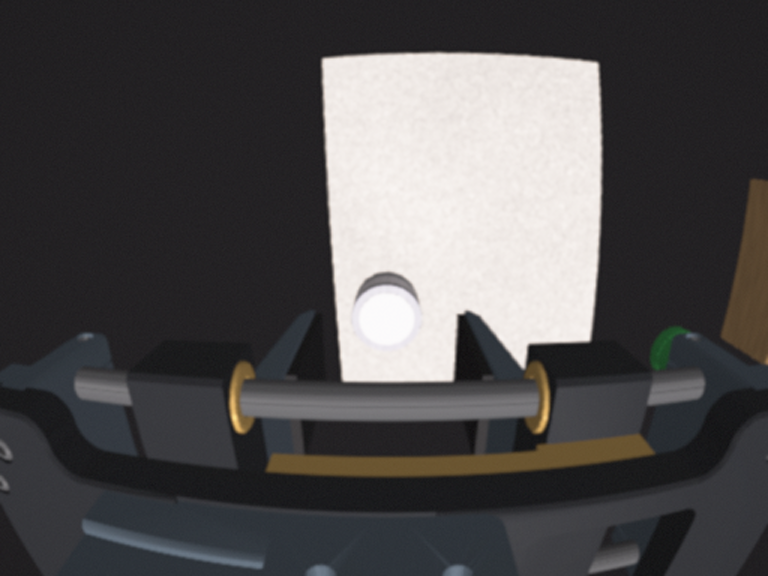

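```bash
python3 -m jog '0 0 0 -0.04 -0.03 -1 0.6;0 0 0 -0.04 -0.03 -2 0.6;0 0 0 -0.04 -0.03 -2.48 0.6;0 0 0 -0.04 -0.03 -2.48 0.5;0 0 0 -0.04 -0.03 -2.48 0.2' 20
python3 -m jog '0 0 0 0 0 0 0.2;0 0 0 0 0 0 0.2;0 0 0 0 0 0 0.2;0 0 0 0 0 2.4 0.2;0 0 0 0 0 4.8 0.2'
python3 -m jog '0 0 0 1 2.2 0 0.2;0 0 0 2 4.4 0 0.2;0 0 0 3 6.6 0 0.2;0 0 0 4 8.8 0 0.2;0 0 0 5 11 0 0.2'
python3 -m jog '0 0 0 1 2.2 0 0.2;0 0 0 1.7 4.2 0 0.2;0 0 0 1.97 5.06 -1 0.2;0 0 0 1.97 5.06 -2 0.2;0 0 0 1.97 5.06 -2 0.2'
python3 -m jog '0 0 0 0 0 0 0.2;0 0 0 0 0 0 0.2;0 0 0 0 0 0 0.2'
```

```text
time_s: 29.18
ee_pos: [414.5, -347.0, 16.5]
ee_rot: [179.9, 0.1, 81.6]
force: [0.1, 0.3, 0.3]
gripper_width: 38.5
time_s: 29.8
ee_pos: [413.1, -346.0, 136.1]
ee_rot: [-179.9, -0.1, 81.6]
force: [0.7, -0.7, -0.5]
gripper_width: 35.6
time_s: 30.42
ee_pos: [539.0, -69.7, 135.3]
ee_rot: [-180.0, 0.0, 81.6]
force: [1.1, -1.0, -0.6]
gripper_width: 35.1
time_s: 31.05
ee_pos: [586.0, 55.1, 83.3]
ee_rot: [-179.7, 0.1, 81.6]
force: [0.1, -0.6, -0.3]
gripper_width: 35.1
time_s: 31.42
ee_pos: [588.5, 54.7, 86.4]
ee_rot: [179.9, -0.0, 81.6]
force: [0.7, -0.5, -0.4]
gripper_width: 35.3
```

```bash
python3 -m jog '0 0 0 0.03 0.01 -1 0.2;0 0 0 0.03 0.01 -1.7 0.2;0 0 0 0.03 0.01 -2.1 0.2;0 0 0 0.03 0.01 -2.1 0.2;0 0 0 0.03 0.01 -2.1 0.2'
python3 -m jog '0 0 0 0 0 -0.1 0.2;0 0 0 0 0 -0.2 0.2;0 0 0 0 0 -0.24 0.2;0 0 0 0 0 -0.24 0.2'
```

```text
time_s: 32.05
ee_pos: [589.4, 55.3, 33.8]
ee_rot: [179.9, -0.0, 81.6]
force: [-0.2, 0.5, -0.5]
gripper_width: 35.5
time_s: 32.55
ee_pos: [588.8, 55.3, 27.5]
ee_rot: [180.0, -0.0, 81.6]
force: [-1.6, 0.6, 4.6]
gripper_width: 35.3
```

```bash
python3 -m jog '0 0 0 0 0 0 0.55;0 0 0 0 0 0 0.55;0 0 0 0 0 1.5 0.55;0 0 0 0 0 3.5 0.55;0 0 2 0 0 4.7 0.55'
python3 -m jog '0 0 2 -0.36 -1.4 0 0.5;0 0 4 -0.36 -2.85 0 0.5;0 0 6 -0.36 -2.85 0 0.5;0 0 8 -0.36 -2.85 0 0.5;0 0 10 -0.36 -2.85 0 0.5'
python3 -m jog '0 0 2 0 0 0 0.5;0 0 4 0 0 0 0.5;0 0 6 0 0 0 0.5;0 0 6 0 0 0 0.5'
python3 -m jog '0 0 0 0 0 0 0.5;0 0 0 0 0 0 0.5'
python3 - <<'E'
from h import *
np.set_printoptions(precision=1,suppress=True)
P=camera_params('wrist');s=env.state();im=save('wrist','w13.png',(110,100,300,170),2.6)
print(s['ee_pos'],s['ee_rot'])
for q in((0,-72,46),(0,-24,46),(0,24,46),(0,72,46),(0,108,67),(0,-108,67)): print(q,(proj('wrist',W(q),P)-[110,100])*2.6)
E
```

```text
time_s: 33.17
ee_pos: [589.7, 55.3, 146.8]
ee_rot: [179.8, -0.0, 91.9]
force: [0.7, -0.4, -1.2]
gripper_width: 50.4
time_s: 33.8
ee_pos: [579.7, -16.2, 144.2]
ee_rot: [-180.0, -0.0, 141.9]
force: [1.1, -0.5, -0.0]
gripper_width: 45.6
time_s: 34.3
ee_pos: [579.7, -16.0, 144.2]
ee_rot: [180.0, -0.0, 171.5]
force: [0.5, 0.4, 0.4]
gripper_width: 45.7
time_s: 34.55
ee_pos: [579.7, -16.0, 144.4]
ee_rot: [180.0, -0.0, 171.5]
force: [-0.2, 0.3, 0.0]
gripper_width: 45.7
[579.7 -16.  144.4] [180.   -0.  171.5]
(0, -72, 46) [189.  235.5]
(0, -24, 46) [317.3 235.4]
(0, 24, 46) [449.6 235.2]
(0, 72, 46) [578.5 235.1]
(0, 108, 67) [688.7 250.9]
(0, -108, 67) [ 79.  251.5]
```

View pics/w13.png

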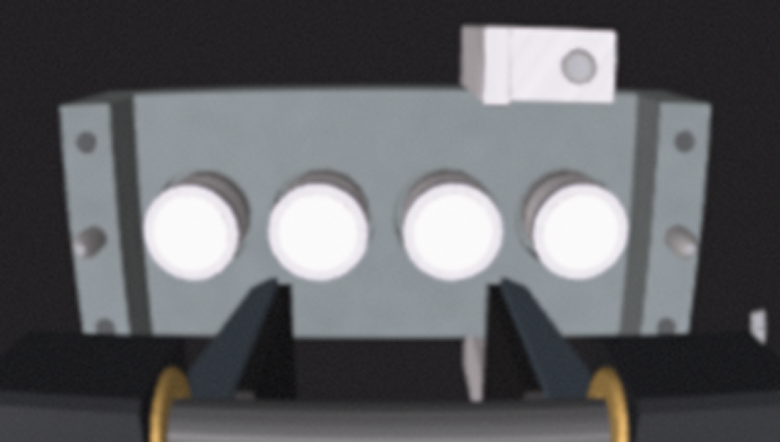

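```bash
python3 -m jog '0 0 0 -0.8 2.3 0 0.4;0 0 0 -1.6 4.6 0 0.4;0 0 0 -2.4 6.9 0 0.4;0 0 0 -3.2 9.2 0 0.4;0 0 0.6 -4 11.5 0 0.4'
python3 -m jog '0 0 0 -0.41 1.81 0 0.4;0 0 0 -0.41 1.81 -1.5 0.4;0 0 0 -0.41 1.81 -3 0.4;0 0 0 -0.41 1.81 -3 0.4;0 0 0 -0.41 1.81 -3 0.4'
python3 -m jog '0 0 0 0 0 0 0.4;0 0 0 0 0 0 0.4'
```

```text
time_s: 35.22
ee_pos: [479.1, 273.3, 144.7]
ee_rot: [180.0, 0.0, 174.6]
force: [0.9, -0.2, -0.4]
gripper_width: 36.4
time_s: 35.85
ee_pos: [470.4, 317.2, 70.7]
ee_rot: [179.9, 0.1, 174.6]
force: [0.6, -0.6, 0.0]
gripper_width: 36.5
time_s: 36.1
ee_pos: [470.3, 317.0, 70.8]
ee_rot: [179.9, 0.1, 174.6]
force: [0.7, 0.1, -0.0]
gripper_width: 36.7
```

```bash
python3 -m jog '0 0 0 -0.03 -0.01 -1 0.4;0 0 0 -0.03 -0.01 -1.8 0.4;0 0 0 -0.03 -0.01 -2.14 0.4;0 0 0 -0.03 -0.01 -2.14 0.4;0 0 0 -0.03 -0.01 -2.14 0' 45
python3 -m jog '0 0 0 0 0 0 0;0 0 0 0 0 0 0;0 0 0 0 0 0 0;0 0 0 0 0 0 0;0 0 0 0 0 0 0'
```

```text
time_s: 36.72
ee_pos: [469.4, 316.9, 16.9]
ee_rot: [179.9, 0.1, 174.6]
force: [0.6, 0.6, 0.2]
gripper_width: 29.1
time_s: 37.35
ee_pos: [469.1, 316.8, 16.6]
ee_rot: [180.0, 0.1, 174.6]
force: [-0.3, -0.0, 4.7]
gripper_width: 14.1
```

```bash
python3 -m jog '0 0 0 0 0 0.6 0;0 0 0 0 0 1.6 0;0 0 0 0 0 3.4 0;0 0 0 0 0 5.1 0;0 0 0 0 0 5.1 0'
python3 -m jog '0 0 0 0.7 -2 0 0;0 0 0 1.4 -4 0 0;0 0 0 2.1 -6 0 0;0 0 -0.3 2.8 -8 0 0;0 0 -0.6 3.5 -10 0 0'
python3 -m jog '0 0 0 0.5 -1.8 0 0;0 0 0 0.92 -3.33 0 0;0 0 0 0.92 -3.33 0 0;0 0 0 0.92 -3.33 0 0;0 0 0 0.92 -3.33 0 0'
python3 -m jog '0 0 0 0 0 -0.9 0;0 0 0 0 0 -1.6 0;0 0 0 0 0 -1.6 0;0 0 0 0 0 -1.6 0;0 0 0 0 0 -1.6 0'
python3 - <<'E'
from h import *
np.set_printoptions(precision=2,suppress=True)
s=env.state();print(s['ee_pos'],s['ee_rot']);save('wrist','w14.png',(80,120,330,150),2.4)
E
```

```text
time_s: 37.98
ee_pos: [470.5, 317.6, 146.9]
ee_rot: [179.7, 0.3, 174.6]
force: [-0.3, 0.9, -4.0]
gripper_width: 13.7
time_s: 38.6
ee_pos: [555.1, 64.7, 141.3]
ee_rot: [-180.0, -0.2, 171.5]
force: [1.7, 1.1, -3.1]
gripper_width: 13.8
time_s: 39.22
ee_pos: [578.5, -15.6, 142.8]
ee_rot: [180.0, -0.1, 171.7]
force: [-0.0, -0.3, -3.3]
gripper_width: 13.5
time_s: 39.85
ee_pos: [579.9, -16.5, 104.4]
ee_rot: [180.0, 0.1, 171.6]
force: [-0.1, 0.6, -2.2]
gripper_width: 13.5
[579.87 -16.5  104.44] [179.98   0.11 171.62]
```

View pics/w14.png

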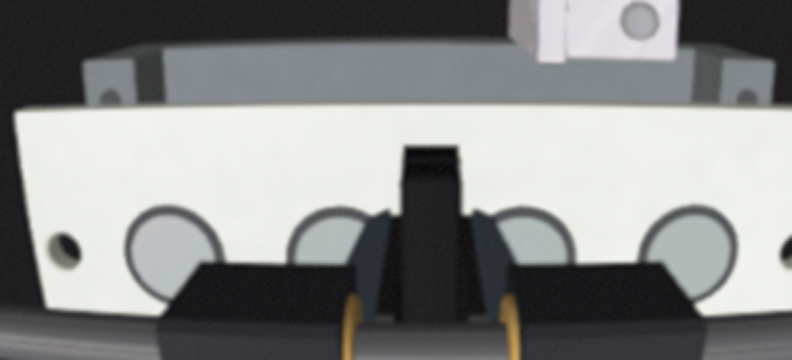

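```bash
python3 -m jog '0 0 0 -0.01 0 -0.4 0;0 0 0 -0.01 0 -0.8 0;0 0 0 -0.01 0 -1.0 0;0 0 0 -0.01 0 -1.1 0;0 0 0 -0.01 0 -1.1 0'
python3 -m jog '0 0 0 0 0 -0.1 0;0 0 0 0 0 -0.2 0;0 0 0 0 0 -0.3 0;0 0 0 0 0 -0.3 0'
```

```text
time_s: 40.52
ee_pos: [579.0, -16.8, 75.8]
ee_rot: [180.0, -0.0, 171.6]
force: [0.7, 0.2, -3.2]
gripper_width: 13.8
time_s: 41.02
ee_pos: [578.8, -16.7, 68.2]
ee_rot: [180.0, -0.0, 171.6]
force: [0.1, -0.5, -3.4]
gripper_width: 14.0
```

```bash
python3 -m jog '0 0 0 0.02 0.01 -0.05 0;0 0 0 0.02 0.01 -0.1 0;0 0 0 0.02 0.01 -0.14 0;0 0 0 0.02 0.01 -0.14 0'
```

```text
time_s: 41.52
ee_pos: [579.6, -16.5, 65.6]
ee_rot: [180.0, 0.0, 171.6]
force: [-1.7, 0.2, 2.7]
gripper_width: 13.8
```

```bash
python3 -m jog '0 0 0 0 0 0 0.3;0 0 0 0 0 0 0.3;0 0 0 0 0 0 0.3;0 0 0 0 0 1 0.4;0 0 0 0 0 3.2 0.4'
python3 -m jog '0 0 -2 0.4 0.6 0 0.4;0 0 -4 0.9 1.4 0 0.4;0 0 -6 1.6 2.4 0 0.4;0 0 -8 2.4 3.6 0 0.4;0 0 -10 3.2 5 0 0.4'
python3 -m jog '0 0 -2 0.23 0.4 0 0.4;0 0 -4 0.23 0.4 0 0.4;0 0 -6 0.23 0.4 0 0.4;0 0 -8 0.23 0.4 0 0.4;0 0 -8 0.23 0.4 0 0.4'
python3 -m jog '0 0 0 0 0 0 0.4;0 0 0 0 0 0 0.4'
python3 - <<'E'
from h import *
np.set_printoptions(precision=1,suppress=True)
P=camera_params('wrist');s=env.state();print(s['ee_pos'],s['ee_rot']);save('wrist','w15.png')
for z in (107,77): print(proj('wrist',(665.5,119,z),P)*1.5)
for q in((0,108,67),(0,-108,67),(0,72,60),(0,24,60)): print(q,proj('wrist',W(q),P)*1.5)
E
```

```text
time_s: 42.15
ee_pos: [577.8, -16.4, 143.4]
ee_rot: [-180.0, -0.4, 171.6]
force: [1.1, 0.2, 0.8]
gripper_width: 36.3
time_s: 42.78
ee_pos: [660.2, 109.1, 144.9]
ee_rot: [180.0, 0.0, 121.2]
force: [0.3, -0.1, -0.4]
gripper_width: 36.5
time_s: 43.4
ee_pos: [665.3, 118.5, 144.8]
ee_rot: [-180.0, 0.0, 81.7]
force: [0.2, -0.3, -1.5]
gripper_width: 36.3
time_s: 43.65
ee_pos: [665.3, 118.5, 144.9]
ee_rot: [180.0, 0.0, 81.7]
force: [0.4, 0.7, 0.6]
gripper_width: 36.5
[665.3 118.5 144.9] [180.    0.   81.7]
[388.4 320.4]
[388.4 302. ]
(0, 108, 67) [284.4 354.7]
(0, -108, 67) [313.7 573.8]
(0, 72, 60) [291.4 399. ]
(0, 24, 60) [298.  455.6]
```

```bash
python3 -m jog '0 0 0 0 0 -1.2 0.4;0 0 0 0 0 -2.2 0.4;0 0 0 0 0 -2.54 0.4;0 0 0 0 0 -2.54 0.4;0 0 0 0 0 -2.54 0' 30
python3 -m jog '0 0 0 0 0 0 0;0 0 0 0 0 0 0;0 0 0 0 0 0 0;0 0 0 0 0 0 0'
```

```text
time_s: 44.32
ee_pos: [666.1, 118.7, 82.8]
ee_rot: [179.9, -0.0, 81.6]
force: [-0.2, -0.9, 0.7]
gripper_width: 29.5
time_s: 44.82
ee_pos: [665.7, 118.6, 82.3]
ee_rot: [179.9, -0.0, 81.6]
force: [-0.6, -0.0, 4.5]
gripper_width: 13.0
```

```bash
python3 -m jog '0 0 0 -0.76 0.06 0 0;0 0 0 -1.32 0 0 0;0 0 0 -2.22 -0.28 0 0;0 0 0 -3.03 -0.77 0 0;0 0 0 -3.03 -0.77 0 0'
python3 -m jog '0 0 0 -0.67 -0.69 0 0;0 0 0 -0.97 -1.16 0 0;0 0 0 -1.14 -1.51 0 0;0 0 0 -1.32 -2.05 0 0;0 0 0 -1.39 -2.42 0 0'
python3 -m jog '0 0 0 -0.01 -0.08 0 0;0 0 0 -0.02 -0.12 0 0;0 0 0 -0.02 -0.12 0 0;0 0 0 -0.02 -0.12 0 0'
```

```text
time_s: 45.45
ee_pos: [588.9, 98.5, 82.5]
ee_rot: [179.9, 0.0, 81.6]
force: [0.6, 1.0, 6.3]
gripper_width: 13.0
time_s: 46.08
ee_pos: [554.0, 40.3, 82.5]
ee_rot: [-179.9, -0.2, 81.5]
force: [-2.4, 5.3, 11.4]
gripper_width: 12.8
time_s: 46.58
ee_pos: [553.0, 35.6, 82.3]
ee_rot: [-179.9, 0.0, 81.6]
force: [-4.0, -0.6, 10.7]
gripper_width: 13.4
```

```bash
python3 -m jog '0 0 0 -0.01 -0.06 0 0;0 0 0 -0.02 -0.1 0 0;0 0 0 -0.02 -0.1 0 0;0 0 0 -0.02 -0.1 0 0'
```

```text
time_s: 47.08
ee_pos: [552.6, 33.6, 82.3]
ee_rot: [-179.9, -0.0, 81.6]
force: [-3.7, 1.5, 10.5]
gripper_width: 13.1
```

```bash
python3 -m jog '0 0 0 -0.01 -0.06 0 0;0 0 0 -0.02 -0.12 0 0;0 0 0 -0.02 -0.12 0 0;0 0 0 -0.02 -0.12 0 0'
python3 - <<'E'
from h import *
np.set_printoptions(precision=1,suppress=True)
P=camera_params('wrist');s=env.state();print(s['ee_pos'],s['force']);im=save('wrist','w16.png');
x,y,z=s['ee_pos']
print(proj('wrist',W((-78,48,77)),P)*1.5,proj('wrist',W((62,48,77)),P)*1.5)
g=im.astype(int)
E
```

```text
time_s: 47.58
ee_pos: [552.4, 32.1, 82.4]
ee_rot: [-179.9, -0.2, 81.5]
force: [-3.5, 5.5, 10.3]
gripper_width: 13.0
[552.4  32.1  82.4] [-3.5  5.5 10.3]
[287.7 337.5] [597.7 334.4]
```

```bash
python3 -m jog '0 0 0 -0.01 -0.06 0 0;0 0 0 -0.02 -0.14 0 0;0 0 0 -0.02 -0.14 0 0;0 0 0 -0.02 -0.14 0 0'
python3 - <<'E'
from h import *
np.set_printoptions(precision=1,suppress=True)
P=camera_params('wrist')
from workcell import *
im=grab_frame('wrist'); cv2.imwrite('pics/w17.png',im[...,::-1])
# column profiles of gray at columns along the bar left of fingers and right
g=im.astype(int).mean(2)
for x in (-72,-66,0,20,40,55):
    a=proj('wrist',W((x,48,77)),P); u=int(round(a[0])); v=int(round(a[1])); print(x,a,g[v-16:v+17,u].astype(int))
for r in spotter.trace('keeper','wrist'): print(r['conf'],r['box'])
E
```

```text
time_s: 48.12
ee_pos: [552.4, 31.6, 82.3]
ee_rot: [-179.9, -0.5, 81.4]
force: [-1.3, 16.3, 8.8]
gripper_width: 13.4
-72 [200.7 224.7] [188 139  97  99 127 157 172 174 170 166 166 164 165 168 171 171 171 171
 172 163 126  71  31  19  26  23  24  25  24  24  24  25  25]
-66 [209.7 224.8] [208 145  93  96 123 157 173 174 172 166 165 165 165 167 171 171 171 171
 173 165 134  81  33  24  23  23  23  23  23  24  22  24  25]
0 [312.  224.5] [164  99  77  87 107 139 164 173 172 169 167 165 165 165 166 166 168 169
 170 172 161 128  75  33  24  24  26  25  25  25  26  23  23]
20 [341.7 223.8] [226 182 121  98 122 153 169 172 170 170 166 167 168 166 167 167 168 171
 172 170 148  93  36  22  22  22  24  24  25  25  18  25  24]
40 [369.8 223. ] [ 96  91  85  86 107 141 165 172 174 171 169 169 168 168 168 168 170 171
 173 173 171 168 166 166 167 162 136  83  40  29  30  28  33]
55 [389.7 222.3] [160 126 111  94  96 123 148 148 124  91  64  52  57  67  77  83  85  85
  86  88  86  88  88  87  86  90 101  98  67  37  31  30  30]
0.62 [190.4, 205.9, 222.6, 47.9]
```

```bash
python3 -m jog '0 0 0 0.01 0.14 0 0;0 0 0 0.01 0.14 0 0.15;0 0 0 0.01 0.14 0 0.35;0 0 0 0.01 0.14 0 0.35;0 0 0 0.01 0.14 0 0.35'
python3 -m jog '0 0 0 0 0 1 0.35;0 0 0 0 0 3 0.4;0 0 0 0 0 5 0.4;0 0 0 0 -0.8 5 0.4;0 0 0 0 -0.8 5 0.4'
python3 -m jog '0 0 0 0 0 0 0.4;0 0 0 0 0 0 0.4'
python3 - <<'E'
from h import *
from scipy.optimize import least_squares
np.set_printoptions(precision=1,suppress=True)
P=camera_params('wrist');s=env.state();print(s['ee_pos'],s['force'])
im=grab_frame('wrist'); cv2.imwrite('pics/w18.png',im[...,::-1]); g=im.astype(int).mean(2)
for x in (-72,-60,-40,-15,0,20,40):
    a=proj('wrist',W((x,48,77)),P); u=int(round(a[0])); v=int(round(a[1])); print(x,a,g[v-12:v+13,u].astype(int))
# dark window rings / plate: windows expected
gb=cv2.cvtColor(im,cv2.COLOR_RGB2GRAY)
c=cv2.HoughCircles(gb,cv2.HOUGH_GRADIENT,1,20,param1=80,param2=12,minRadius=7,maxRadius=20)
print(c[0][:10])
for q in((0,108,67),(0,72,60),(0,24,60),(0,-24,60),(0,-72,60)): print(q,proj('wrist',W(q),P))
E
```

```text
time_s: 48.85
ee_pos: [552.5, 30.0, 80.9]
ee_rot: [-179.9, 0.0, 81.6]
force: [-1.1, -0.0, -0.5]
gripper_width: 31.6
time_s: 49.48
ee_pos: [552.3, 9.1, 205.6]
ee_rot: [-179.9, 0.0, 81.5]
force: [0.2, 0.6, -1.3]
gripper_width: 36.3
time_s: 49.72
ee_pos: [552.4, 10.5, 205.1]
ee_rot: [-179.8, 0.0, 81.6]
force: [-0.3, -0.4, -0.6]
gripper_width: 36.2
[552.4  10.5 205.1] [-0.3 -0.4 -0.6]
-72 [219.5 159.8] [244 243 237 213 183 189 197 194 192 192 194 196 198 198 199 196 190 189
 184 174 190 228 242 243 243]
-60 [231.1 159.7] [211 228 233 213 184 188 197 194 189 192 194 197 197 198 198 194 189 189
 185 174 193 229 242 243 242]
-40 [250.7 159.7] [251 251 247 224 188 189 188 167 134 103  82  65  53  49  48  45  44  43
  46  57  84 133 195 237 248]
-15 [275.2 159.7] [250 250 247 223 187 189 195 194 191 190 191 192 195 197 197 193 189 191
 208 235 245 244 232 199 158]
0 [289.9 159.8] [213 245 247 225 186 186 195 195 192 191 191 191 193 196 196 194 191 190
 186 186 202 214 218 217 218]
20 [309.1 160. ] [251 251 250 236 193 182 195 196 194 193 192 193 195 197 198 195 192 190
 196 220 241 249 250 249 249]
40 [328.  160.2] [115 114 114 110 128 172 196 199 195 193 195 194 196 197 198 196 195 193
 185 160 105  55  37  36  37]
[[286.5 177.5  13.8]
 [287.5 133.5  11.8]
 [337.5 159.5  19.4]
 [398.5 238.5  17.2]
 [284.5 219.5  11.4]
 [421.5  44.5   9.6]
 [228.5 139.5  13.2]
 [285.5 259.5  14.7]
 [ 59.5 257.5  10.5]
 [ 57.5 232.5  14.5]]
(0, 108, 67) [289.7 101.1]
(0, 72, 60) [288.7 134.9]
(0, 24, 60) [287.8 178.7]
(0, -24, 60) [286.6 219.7]
(0, -72, 60) [285.3 256.7]
```

```bash
python3 -c "
from workcell import env
print(env.job_done())"
```

```text
the job is handed in; nothing more can be done
None
```

The job is finished and handed in at about 50 s of the 210 s allowed; no verdict is reported. I opened the keeper to about 1.6 rad and laid the mask plate flat on the mat. All four cells then went into nests 1–4. I put the plate back on both dowels and closed the keeper.

**Cells:** the picture taken after placing showed all four standing upright at their nests, about 1.3 mm off the predicted spots, which matched the camera's own offset. Cells in nests 2–4 pressed on the floor with about 4.5 N. Nest 1 showed almost no contact force when I released, but its height and the picture agreed with the others.

**Plate:** it slid over the dowels without any sideways force. It came to rest at the same tool height as before, to within 1 mm after allowing for the regrip on the mat. The windows then lay within about 1.5 pixels (about 1 mm) of where they should be.

**Keeper:** I pushed it until it met a hard stop at 16 N. I could not see the click itself; force readings hinted at the detent, and the bar's edge measured parallel to its shut direction to within about 0.01 rad.

**Weaker points:**
- I reached the picture limit, so the final plate and keeper checks come from image measurements, not from looking at a picture.
- The cell finder once reported the green and orange look-alikes as cells, so I ignored its results and located the cells from the pictures instead.
- I never touched the bottle, screwdriver or tissue box, but did not measure their positions again at the end.

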